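# Mix the paints and set out the brushes for a model locomotive

### The job

Get the bench ready for painting the model: starting with the largest paint bottle and going down in size, press each bottle, held upright, down on the middle of the mixer's pad until the pad is fully depressed, keep it there for about two seconds, and then stand it upright in the wooden tray. Also stand both brushes in the white pot, bristles up; the pot stays upright on the table. Leave the model and the other things on the bench where they are.

Things in the scene. Friction and masses are not known exactly. Their poses are not given: they have to be found in the camera images.
- bottle_large: the large glass paint bottle (one may be absent), standing: grey body with a paper band, 48 mm across and straight for the lowest 64 mm, then a shoulder and a black cap; 94 mm high in all; about 140 g. Origin: centre of its underside; z axis up through the cap
- bottle_medium: the medium glass paint bottle (one may be absent), standing: grey body with a paper band, 40 mm across and straight for the lowest 53 mm, then a shoulder and a black cap; 78 mm high in all; about 90 g. Origin: centre of its underside; z axis up through the cap
- bottle_small: the small glass paint bottle (one may be absent), standing: grey body with a paper band, 32 mm across and straight for the lowest 42 mm, then a shoulder and a black cap; 62 mm high in all; about 50 g. Origin: centre of its underside; z axis up through the cap
- mixer: the paint mixer: a grey box-shaped housing 120 mm (x) by 130 mm (y), top 75 mm above the table, fixed to the table, with a round black sprung pad over its middle. Origin: centre of the underside
- pad (a joint): how far the mixer pad is pressed down, m: 0 released, 0.010 hard against its stop (fully depressed). The spring pushes back with about 1.6 N at the start and 8 N at the stop; the pad comes back up by itself
- pad_top (a point): centre of the pad's flat top face (moves with the pad). The pad is a disc 64 mm across; its top is 100 mm above the table when released, 90 mm when fully depressed
- tray: the wooden paint tray, fixed to the table: open top, 110 mm (its x) by 250 mm (its y), walls 5 mm thick and 16 mm high, floor 5 mm thick. Origin: centre of the underside; the yaw varies
- pot: the white ceramic brush pot, a loose plain cylinder standing on the table: 78 mm outside, 100 mm high, wall 4 mm, floor 6 mm thick, 500 g. Origin: centre of its underside
- brush_a: one of two alike paint brushes, 180 mm long, 20 g, lying flat: light wooden square handle 9 mm by 9 mm by 120 mm, then a 9 mm aluminium ferrule (32 mm) and dark bristles (28 mm). Origin: on its underside, half way along; x axis points along the brush to the bristle tip; its own axis lies 4.5 mm above the origin
- brush_a_end (a point): bare end of that brush's handle, on its axis, 90 mm from the middle
- brush_b: one of two alike paint brushes, 180 mm long, 20 g, lying flat: light wooden square handle 9 mm by 9 mm by 120 mm, then a 9 mm aluminium ferrule (32 mm) and dark bristles (28 mm). Origin: on its underside, half way along; x axis points along the brush to the bristle tip; its own axis lies 4.5 mm above the origin
- brush_b_end (a point): bare end of that brush's handle, on its axis, 90 mm from the middle
- locomotive: bystander: orange and grey model locomotive, 222 by 38 by 60 mm, standing on the mat. Origin: about the centre of its underside
- tape_roll: bystander: yellow roll of tape, 90 mm across, 18 mm high, lying flat. Origin: about the centre of its underside
- screwdriver: bystander: screwdriver about 150 mm long. Origin: about the centre of its underside
- cab_roof: bystander: small grey roof moulding, 45 by 62 mm, 6 to 10 mm high. Origin: about the centre of its underside
- sanding_block: bystander: cork block 35 by 70 by 22 mm. Origin: about the centre of its underside
- bogie: bystander: small dark wheel bogie, 34 by 62 by 16 mm. Origin: about the centre of its underside
There are look-alikes about, which are no part of the job. Leave any green or purple look-alike of the bottle_small alone.

How it is judged:
By the outcome, as a careful person would: the job done as asked, in the order asked, and still so for the second after the job is handed in, with the robot touching nothing.
Of bottle_large, bottle_medium, bottle_small only 2 to 3 are there at a start; the rules pass over those that are not, and their reading is None.
At some moment in a run one of brush_a, brush_b may be knocked a few centimetres aside while the robot is not near it.
It also fails if it takes over 210 s, if anything falls off the work surface, if the arm or the gripper's body presses on something with over 40 N, if the wrist force passes 120 N, or if a joint passes its speed limit or range.

### The arm

A 7-joint arm with a two-finger parallel gripper is mounted at the origin on the work surface. World frame = base frame: x ahead of the robot, y to its left, z up, the work surface at z = 0. Lengths are in m, angles in rad, forces in N, time in s.
With the tool pointing down it reaches from about 0.4 to 0.85 m from the base axis. Payload 4.4 kg.
Tool frame: the origin (TCP) lies midway between the tips of the shut fingers; the grasp point (between the pads) lies 19 mm behind it; z points along the fingers, y is the line along which they close (so a half turn about z gives the same grasp; the last joint's range is limited). The gripper opens to 94 mm and grips with 3 to 60 N. Pads are 16 mm wide; open, the fingers measure 119 mm over their backs; the gripper's body (75 mm by 177 mm) begins 78 mm behind the grasp point.
Start: joints at [-1.346, 0.628, 0.038, 1.517, -0.027, 0.996, -0.02], TCP at [0.186, 0.623, 0.205] pointing down, gripper open.
Joint ranges: [-3.06, 3.06], [-0.37, 2.12], [-1.25, 1.32], [0.18, 2.47], [-1.1, 4.24], [0.23, 1.98], [-2.94, 2.94]. Speed limits (rad/s): [2.57, 2.57, 3.14, 3.14, 3.14, 3.14, 3.14].

### API

Orientations are given as a unit quaternion [w, x, y, z].
In Python, from station import telemetry, imaging, ctrl gives the robot as it stands.
- The arm moves only by the tool play_rows, never from a script. Its argument "targets" is a list of rows, each a list of 6 numbers: the shift along the tool's x, y, z normalised to -1 to 1, where 1 is 10 cm, then the turn, a rotation vector about the tool's x, y, z normalised to -1 to 1, where 1 is pi rad. In form: [[tx, ty, tz, rx, ry, rz], ...]. A call has 1 to 5 rows; each row is the pose to reach, as a shift and turn from the pose commanded when the call began, along the tool's axes at that moment, turning the shorter way round; what a row does not reach only later rows make up. A row lasts 1/12 s, in which the tool goes at most 41.7 mm and 7.16 degrees, less where a joint would pass 70% of its speed; a pose out of reach is approached as far as the arm can. A call with a number of a shift or a turn outside -1 to 1 is refused whole. A call with a gripper value outside its range is refused whole. "claw" is the opening, from -1 (shut) to 1 (fully open), set as the call begins (left out, the last holds). The fingers move at their own pace and stop on an object; "force" is the grip in N (left out, the last holds). Time passes only in rows, so rows that repeat a pose let the fingers close. It gives the time, the measured TCP pose, the force, the opening and the grip force at its end, in the units of the state.
- telemetry.read_state(): the state, without advancing time (a new reading comes with each control period).
- imaging.read_camera(name): name is "scene" or "top" or "wrist"; returns a dict with "frame" (420x560x3 uint8, blue, green, red), "fx", "fy", "cx", "cy" (pixels), "R" (3x3) and "t" (3): a world point X has camera coordinates R X + t; the wrist camera has in their place "mount" (4x4, takes a point from camera to tool coordinates, whose origin is the TCP and whose axes are the flange's). Camera axes: x right, y down, z forward; pixel columns grow to the right and rows downward; lengths in m; the calibration is good to about 2 mm. A picture is of the moment at which its call begins: read the wrist's pose just before it. There is no depth.
- ctrl.hand_in(): hands the job in; it is judged then, once.
The state is a dict: "time": time; "qpos": joint angles; "joint_vel": joint speeds; "joint_torque": joint torques, N m; "ee_pos": TCP position; "tcp_rot": TCP orientation; "contact_force": force on the tool from outside, world axes, zero at the start; "ft_torque": the same for the moment, N m; "grip_width": finger opening in m; "finger_force": force on a finger pad.
Only numpy, scipy, OpenCV 4.12 (cv2) and the standard library are available. Lean on these libraries where they do the work, as an engineer would, in place of code of your own. Each camera call takes 0.05 s, during which the arm holds its last target. There are 200 camera calls.

## Working session

There is one attempt and no reset: what is moved stays moved. The work goes in short steps, Python scripts to look and compute and a tool call to move; the robot and the scene stay as the last step left them, time stands still between calls to the robot, and variables do not carry over. Pictures are saved under pics/ and viewed, at most 14 in all, crops included, and the job is handed in when it is done.

Besides the shell and the picture viewer there is one more tool, called after ">>>" as name([rows], argument=value, ...), one row to a line, values as JSON. play_rows: Moves the arm, as the interface text tells. Its arguments: {"type":"object","properties":{"targets":{"type":"array","items":{"type":"array","items":{"type":"number","minimum":-1,"maximum":1}}},"claw":{"type":"number"},"force":{"type":"number"}},"required":["targets"]}

```bash
ls; mkdir -p pics; cat > h.py <<'E'
import numpy as np, cv2
from station import telemetry, imaging, ctrl
from scipy.spatial.transform import Rotation as Ro
def cam(n):
    s=telemetry.read_state(); c=imaging.read_camera(n)
    if n=='wrist':
        q=s['tcp_rot']; R=Ro.from_quat([q[1],q[2],q[3],q[0]]).as_matrix()
        M=np.eye(4);M[:3,:3]=R;M[:3,3]=s['ee_pos']; W=M@np.array(c['mount'])
        c['R']=W[:3,:3].T; c['t']=-W[:3,:3].T@W[:3,3]
    c['R']=np.array(c['R']);c['t']=np.array(c['t']); return c
def ray(c,u,v,z):
    d=c['R'].T@np.array([(u-c['cx'])/c['fx'],(v-c['cy'])/c['fy'],1]); o=-c['R'].T@c['t']
    return (o+d*(z-o[2])/d[2])
def proj(c,X):
    p=c['R']@np.array(X)+c['t']; return [c['fx']*p[0]/p[2]+c['cx'],c['fy']*p[1]/p[2]+c['cy']]
def save(c,name,box=None,s=1):
    f=c['frame']
    if box: f=f[box[1]:box[3],box[0]:box[2]]
    cv2.imwrite('pics/'+name,cv2.resize(f,None,fx=s,fy=s,interpolation=cv2.INTER_CUBIC))
E
python3 - <<'E'
from h import *
import pickle
s=telemetry.read_state();print({k:np.round(v,3).tolist() for k,v in s.items()})
for n in('scene','top'):
    c=cam(n);save(c,n+'0.png',s=1.4);print(n,c['fx'],c['cx'],c['cy'],(-c['R'].T@c['t']).round(3),c['R'].round(2).tolist())
    pickle.dump(c,open(n+'.pkl','wb'))
E
```

```text
pics
{'time': 0.0, 'qpos': [-1.346, 0.629, 0.038, 1.518, -0.027, 0.996, -0.02], 'joint_vel': [-0.001, -0.001, 0.001, -0.001, -0.001, 0.0, 0.001], 'joint_torque': [0.0, -54.972, 1.143, -18.663, -0.052, 0.024, 0.0], 'ee_pos': [0.186, 0.622, 0.205], 'tcp_rot': [-0.0, 0.145, 0.989, -0.001], 'contact_force': [-0.125, -0.821, 1.521], 'ft_torque': [-0.003, -0.051, 0.036], 'finger_force': 0.0, 'grip_width': 0.094}
scene 535.3172957348932 288.73108123375795 204.1972923557132 [ 0.954 -0.83   1.002] [[0.88, 0.48, 0.01], [0.35, -0.63, -0.69], [-0.33, 0.61, -0.72]]
top 502.10146405590694 278.47070715912815 208.29916224792137 [ 0.439 -0.049  1.452] [[0.01, -1.0, -0.01], [-1.0, -0.01, -0.07], [0.07, 0.01, -1.0]]
```

View pics/scene0.png

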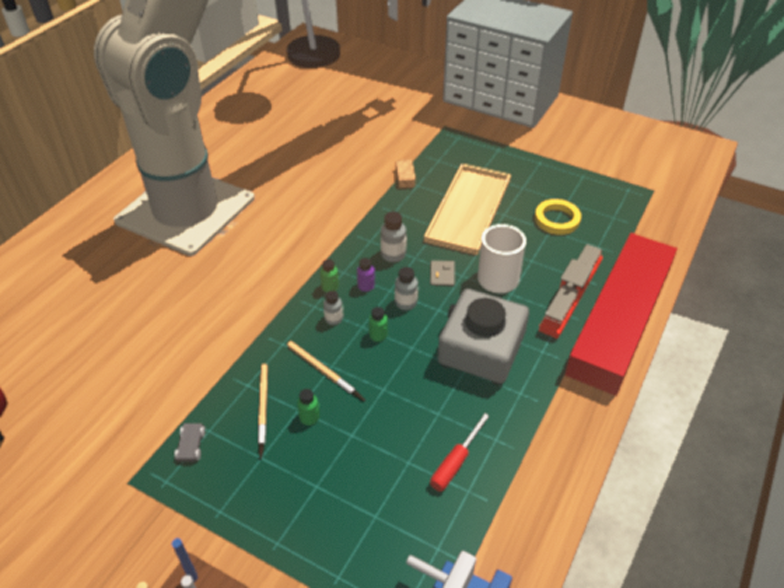

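View pics/top0.png

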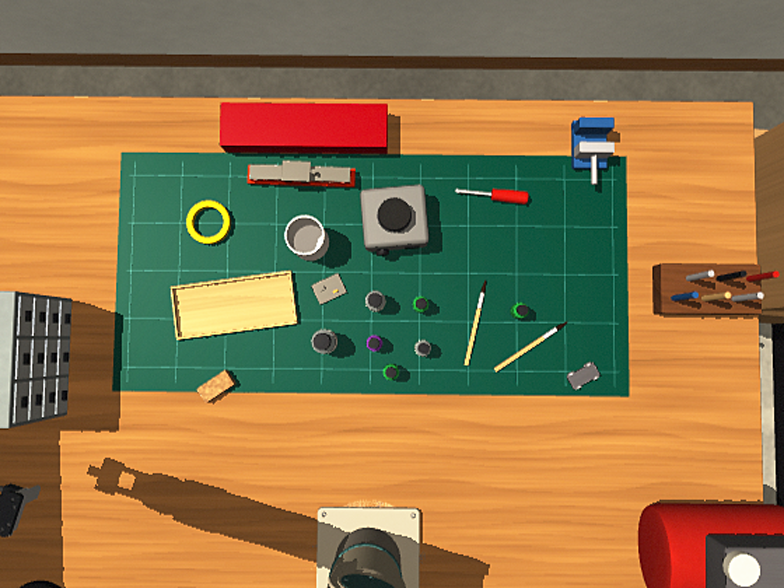

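The scene shows all three grey bottles. In the 1.4x top picture they are large (322,341), medium (375,300) and small (423,348). The look-alikes there are purple (373,343) and green (421,304), (391,372), (521,310). The brushes are at (476,323) and (530,347), the pot at (306,238), the mixer pad at (394,215) and the tray at (235,305). Next I check the choice in a close crop.

```bash
python3 - <<'E'
from h import *
import pickle
c=pickle.load(open('top.pkl','rb')); c2=pickle.load(open('scene.pkl','rb'))
a=c['frame'][185:290,110:420]; b=c2['frame'][140:350,170:390]
cv2.imwrite('pics/crop1.png',cv2.resize(a,None,fx=2.5,fy=2.5,interpolation=cv2.INTER_CUBIC))
cv2.imwrite('pics/crop2.png',cv2.resize(b,None,fx=2.8,fy=2.8,interpolation=cv2.INTER_CUBIC))
# dark caps in both views
for n,cc in(('top',c),('scene',c2)):
    hsv=cv2.cvtColor(cc['frame'],cv2.COLOR_BGR2HSV)
    m=(hsv[...,2]<48).astype(np.uint8)
    k,l,st,ce=cv2.connectedComponentsWithStats(m)
    for i in range(1,k):
        if 15<st[i,4]<900 and 100<ce[i,0]<450 and 100<ce[i,1]<350: print(n,ce[i].round(1),st[i,2:])
for nm,lo,hi in(('wood',(12,60,150),(32,200,255)),):
    hsv=cv2.cvtColor(c['frame'],cv2.COLOR_BGR2HSV); m=cv2.inRange(hsv,lo,hi)
    cs,_=cv2.findContours(m,0,2)
    for q in cs:
        if cv2.contourArea(q)>60: print(nm,cv2.minAreaRect(q))
E
```

```text
top [164.6 104.2] [16  3 19]
top [242. 105.] [67  1 67]
top [222.4 110.1] [120   3 198]
top [428.5 109. ] [16  1 16]
top [434.6 117.7] [16 16 91]
top [415.8 120.6] [12  3 24]
top [255.8 130.7] [ 5  8 24]
top [427.4 133. ] [ 5  9 34]
top [223.  133.9] [29  4 63]
top [299.9 166.4] [ 53  47 499]
top [338.5 139. ] [24  4 32]
top [280.4 156.4] [24 24 87]
top [287.3 144.2] [ 9  6 17]
top [143.1 152.9] [13 11 29]
top [165.2 154.7] [ 5  8 21]
top [140.6 162.9] [ 5  8 19]
top [165.2 163.6] [ 5  8 24]
top [240.6 176.5] [ 19  28 245]
top [159.1 171.4] [ 9  6 16]
top [228.4 185.9] [ 6  5 17]
top [211.3 212.6] [ 7 36 84]
top [279.9 215.7] [11 13 38]
top [309.9 218.1] [ 8 10 24]
top [377.6 224.7] [13 10 48]
top [233.9 241.5] [ 8 10 18]
top [247.9 244.8] [15 16 37]
top [276.2 246.3] [10 12 28]
top [337.7 247.3] [ 4 16 17]
top [311.1 248.8] [ 8 10 23]
top [166.  272.6] [12 15 51]
top [288.9 267.2] [ 9  7 21]
wood ((89.94999694824219, 342.6499938964844), (10.435514450073242, 11.384199142456055), 18.43494987487793)
wood ((370.46148681640625, 252.1923065185547), (3.0508511066436768, 41.602516174316406), 56.3099365234375)
wood ((337.0920715332031, 240.0207977294922), (3.1465840339660645, 41.22025680541992), 12.724355697631836)
wood ((166.11834716796875, 217.37588500976562), (38.648704528808594, 87.55553436279297), 82.303955078125)
wood ((272.67047119140625, 245.42593383789062), (548.17626953125, 350.78643798828125), 0.46329808235168457)
```

View pics/crop1.png

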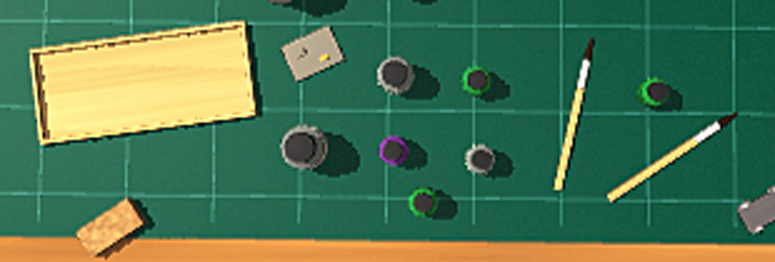

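View pics/crop2.png

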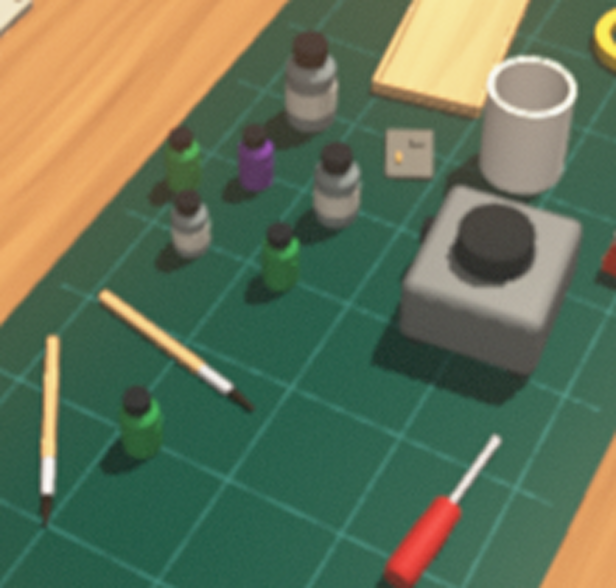

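The top-view crop (2.5x) confirms the grey-bodied bottles: large (303,146), medium (395,74), small (481,158). Around the small one are purple (393,151) and green (424,202), (477,80), (656,91). The second crop shows the same by paper bands. Now I measure all positions from both views.

```bash
python3 - <<'E'
from h import *
import pickle
c=pickle.load(open('top.pkl','rb')); c2=pickle.load(open('scene.pkl','rb'))
def blob(cc,u,v,r,lo,hi):
    u,v=int(round(u)),int(round(v)); h=cv2.cvtColor(cc['frame'],cv2.COLOR_BGR2HSV)[v-r:v+r+1,u-r:u+r+1]
    m=cv2.inRange(h,lo,hi); k,l,st,ce=cv2.connectedComponentsWithStats(m)
    i=1+np.argmax(st[1:,4]); x,y,w,hh,a=st[i]; return (x+(w-1)/2+u-r,y+(hh-1)/2+v-r,w,hh,a)
T=dict(L=(231.2,243.4,9,.094),M=(268,214.6,8,.078),S=(302.4,248.2,7,.062),pad=(282,153,16,.100))
for n,(u,v,r,z) in T.items():
    b=blob(c,u,v,r,(0,0,0),(180,90,75)); print('top',n,np.round(b,1),ray(c,b[0],b[1],z).round(4))
S=dict(L=(281,154,9,.094),M=(290.5,196.5,8,.078),S=(237,213.5,7,.062),pad=(347,225.5,18,.1))
for n,(u,v,r,z) in S.items():
    print('scene hand',n,ray(c2,u,v,z).round(4), 'proj of top est')
for n,p in dict(A0=(333.2,260.6),A1=(346.4,201),B0=(354.4,264.2),B1=(404.4,230.6)).items(): print(n,ray(c,*p,.0045).round(4))
for n,p in dict(A0=(102,294),A1=(250,409),B0=(53,338),B1=(45,523)).items(): print(n,'scene',ray(c2,170+p[0]/2.8,140+p[1]/2.8,.0045).round(4))
h=cv2.cvtColor(c['frame'],cv2.COLOR_BGR2HSV)
m=cv2.inRange(h,(12,40,90),(32,200,255))[175:260,110:225]; 
cs,_=cv2.findContours(m,0,2); q=max(cs,key=cv2.contourArea); r=cv2.boxPoints(cv2.minAreaRect(q))+[110,175]; print('tray',[ray(c,*p,.014).round(3)[:2] for p in r],r.round(1).tolist())
# pot rim: light grey in top
m=cv2.inRange(h,(0,0,120),(180,60,255))[140:200,195:245]; k,l,st,ce=cv2.connectedComponentsWithStats(m); i=1+np.argmax(st[1:,4]); print('pot',st[i],ce[i]); x,y,w,hh,_=st[i]
print(ray(c,195+x+(w-1)/2,140+y+(hh-1)/2,.1))
print(ray(c,306/1.4-1,236/1.4,.1), ray(c2,170+531/2.8,140+87/2.8,.1))
E
```

```text
top L [230.  243.5  13.   12.  123. ] [0.4352 0.0903 0.094 ]
top M [268.5 214.   12.   11.   85. ] [ 0.5168 -0.0124  0.078 ]
top S [303. 249.   9.   9.  52.] [ 0.422  -0.1082  0.062 ]
top pad [282. 153.  25.  25. 477.] [ 0.682  -0.0478  0.1   ]
scene hand L [0.4368 0.0947 0.094 ] proj of top est
scene hand M [ 0.5246 -0.0164  0.078 ] proj of top est
scene hand S [ 0.4318 -0.1147  0.062 ] proj of top est
scene hand pad [ 0.6906 -0.0559  0.1   ] proj of top est
A0 [ 0.389  -0.1974  0.0045]
A1 [ 0.5607 -0.2351  0.0045]
B0 [ 0.3793 -0.2581  0.0045]
B1 [ 0.4769 -0.4018  0.0045]
A0 scene [ 0.3907 -0.1944  0.0045]
A1 scene [ 0.5637 -0.2368  0.0045]
B0 scene [ 0.3819 -0.2537  0.0045]
B1 scene [ 0.4807 -0.4012  0.0045]
tray [array([0.545, 0.417]), array([0.581, 0.167]), array([0.471, 0.15 ]), array([0.435, 0.398])] [[120.1, 204.1], [207.1, 192.3], [212.3, 230.8], [125.3, 242.5]]
pot [  8  13  29  30 488] [23.6045082  29.03483607]
[0.64075545 0.12831964 0.1       ]
[0.63783726 0.12671401 0.1       ] [0.64386744 0.12597339 0.1       ]
```

>>> play_rows([
  [0,0,0,0,0,-0.093],
  [0,0,0,0,0,-0.093],
  [0,0,0,0,0,-0.093],
], claw=1, force=35)

```text
time: 0.35
ee_pos: [0.1862, 0.6223, 0.2049]
tcp_rot: [-0.0, -0.004, 1.0, -0.001]
contact_force: [-0.2, -0.3, -0.6]
grip_width: 0.0941
finger_force: 0.0
```

>>> play_rows([
  [-0.42,-0.88,0,0,0,0],
  [-0.42,-0.88,0,0,0,0],
  [-0.42,-0.88,0,0,0,0],
])

```text
time: 0.6
ee_pos: [0.2319, 0.5285, 0.2047]
tcp_rot: [0.001, 0.002, 1.0, -0.003]
contact_force: [-0.2, -2.0, 0.1]
grip_width: 0.0942
finger_force: 0.0
```

>>> play_rows([
  [-0.42,-0.88,0,0,0,0],
  [-0.42,-0.88,0,0,0,0],
  [-0.42,-0.88,0,0,0,0],
])

```text
time: 0.85
ee_pos: [0.2735, 0.4403, 0.2051]
tcp_rot: [0.0, 0.002, 1.0, -0.003]
contact_force: [0.8, -0.8, 0.2]
grip_width: 0.0942
finger_force: 0.0
```

>>> play_rows([
  [-0.42,-0.88,0,0,0,0],
  [-0.42,-0.88,0,0,0,0],
  [-0.42,-0.88,0,0,0,0],
])

```text
time: 1.1
ee_pos: [0.3149, 0.3528, 0.2051]
tcp_rot: [0.0, 0.002, 1.0, -0.002]
contact_force: [0.9, -0.6, -0.3]
grip_width: 0.0942
finger_force: 0.0
```

>>> play_rows([
  [-0.42,-0.88,0,0,0,0],
  [-0.42,-0.88,0,0,0,0],
  [-0.42,-0.88,0,0,0,0],
])

```text
time: 1.35
ee_pos: [0.3566, 0.2652, 0.2053]
tcp_rot: [0.0, 0.002, 1.0, -0.002]
contact_force: [-0.2, 0.1, -0.2]
grip_width: 0.0942
finger_force: 0.0
```

>>> play_rows([
  [-0.42,-0.88,0,0,0,0],
  [-0.42,-0.88,0,0,0,0],
  [-0.42,-0.88,0,0,0,0],
])

```text
time: 1.6
ee_pos: [0.3987, 0.1775, 0.2054]
tcp_rot: [0.0, 0.002, 1.0, -0.001]
contact_force: [0.4, -0.5, -1.2]
grip_width: 0.0941
finger_force: 0.0
```

>>> play_rows([
  [-0.4,-0.9,0,0,0,0],
  [-0.4,-0.9,0,0,0,0],
  [-0.4,-0.9,0,0,0,0],
  [-0.4,-0.9,0,0,0,0],
])

```text
time: 1.93
ee_pos: [0.4386, 0.0887, 0.2054]
tcp_rot: [0.0, 0.003, 1.0, -0.001]
contact_force: [-0.4, 0.9, -0.5]
grip_width: 0.0938
finger_force: 0.0
```

```bash
cat >> h.py <<'E'
def st():
    s=telemetry.read_state(); q=s['tcp_rot']; R=Ro.from_quat([q[1],q[2],q[3],q[0]]).as_matrix()
    print('t',round(s['time'],2),'p',np.round(s['ee_pos'],4),'F',np.round(s['contact_force'],1),'w',round(s['grip_width'],4),'f',round(s['finger_force'],1),'q',np.round(s['qpos'],2)); print('x',R[:,0].round(3),'y',R[:,1].round(3),'z',R[:,2].round(3)); return s,R
E
python3 - <<'E'
from h import *
st(); c=cam('wrist'); save(c,'w0.png',s=1.4); print(c['fx'],c['cx'],c['cy'],np.round(c['mount'],3))
for p in ((.436,.0925,.094),(.52,-.0145,.078),(.427,-.111,.062)): print(proj(c,p))
E
```

```text
t 1.93 p [0.4386 0.0887 0.2054] F [-0.4  0.9 -0.5] w 0.0938 f 0.0 q [-0.28  0.34  0.03  2.06 -0.01  0.74  1.31]
x [-1.     0.006 -0.001] y [ 0.006  1.    -0.002] z [ 0.001 -0.002 -1.   ]
323.08537739215967 281.84054610941416 209.63674933619933 [[-0.    -0.972 -0.234  0.068]
 [ 1.    -0.    -0.     0.001]
 [ 0.    -0.234  0.972 -0.179]
 [ 0.     0.     0.     1.   ]]
[np.float64(285.3121936818456), np.float64(204.40925268739645)]
[np.float64(181.6320923556388), np.float64(281.19195297713253)]
[np.float64(83.87821239468832), np.float64(189.986615339756)]
```

View pics/w0.png

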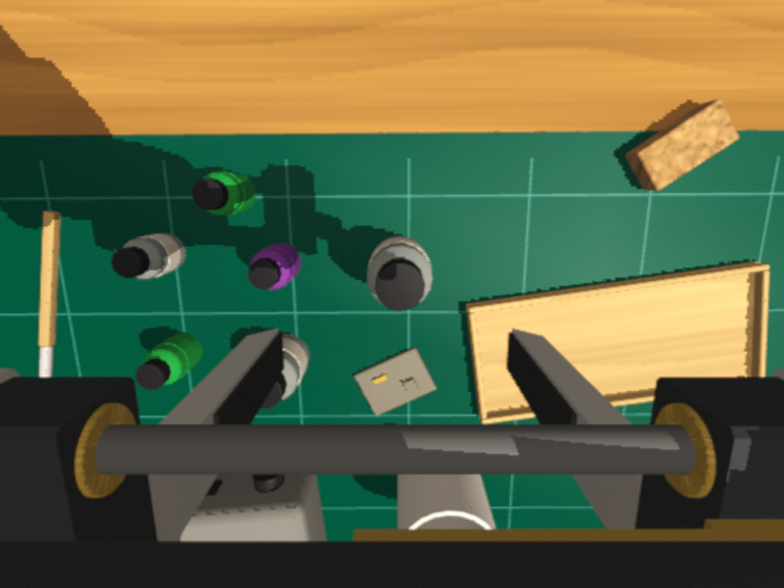

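Wrist view (1.4x): the large cap sits at (402,285), within 2 mm of the estimate. The fingers straddle it with purple well clear. I descend and grasp.

>>> play_rows([
  [0.03,0.05,0.3,0,0,0],
  [0.03,0.05,0.6,0,0,0],
  [0.03,0.05,0.9,0,0,0],
  [0.03,0.05,0.9,0,0,0],
])

```text
time: 2.32
ee_pos: [0.4299, 0.0992, 0.1116]
tcp_rot: [-0.005, -0.002, 1.0, -0.001]
contact_force: [-1.0, -0.5, 0.4]
grip_width: 0.0939
finger_force: 0.0
```

>>> play_rows([
  [0,0,0.3,0,0,0],
  [0,0,0.6,0,0,0],
  [0,0,0.89,0,0,0],
  [0,0,0.89,0,0,0],
  [0,0,0.89,0,0,0],
])

```text
time: 2.73
ee_pos: [0.4333, 0.099, 0.0266]
tcp_rot: [-0.001, -0.001, 1.0, -0.0]
contact_force: [-0.1, 0.0, 0.3]
grip_width: 0.0938
finger_force: 0.0
```

>>> play_rows([
  [0,0,0,0,0,0],
  [0,0,0,0,0,0],
  [0,0,0,0,0,0],
  [0,0,0,0,0,0],
  [0,0,0,0,0,0],
], claw=-1, force=35)

```text
time: 3.15
ee_pos: [0.4347, 0.0982, 0.0274]
tcp_rot: [0.001, -0.001, 1.0, 0.0]
contact_force: [-0.6, -0.1, 0.0]
grip_width: 0.0642
finger_force: 0.0
```

>>> play_rows([
  [0,0,0,0,0,0],
  [0,0,0,0,0,0],
  [0,0,0,0,0,0],
  [0,0,0,0,0,0],
  [0,0,0,0,0,0],
])

```text
time: 3.57
ee_pos: [0.4341, 0.0975, 0.0267]
tcp_rot: [-0.0, -0.0, 1.0, -0.0]
contact_force: [-1.0, -1.8, 6.0]
grip_width: 0.0475
finger_force: 35.0
```

>>> play_rows([
  [0,0,-0.2,0,0,0],
  [0,0,-0.5,0,0,0],
  [0,0,-0.9,0,0,0],
  [0,0,-0.9,0,0,0],
])

```text
time: 3.9
ee_pos: [0.4374, 0.0992, 0.1213]
tcp_rot: [0.004, -0.001, 1.0, 0.001]
contact_force: [0.8, 0.5, -0.5]
grip_width: 0.0476
finger_force: 35.0
```

>>> play_rows([
  [0,0,-0.3,0,0,0],
  [0,0,-0.6,0,0,0],
  [0,0,-0.8,0,0,0],
])

```text
time: 4.15
ee_pos: [0.4342, 0.0984, 0.1979]
tcp_rot: [0.001, -0.001, 1.0, 0.0]
contact_force: [0.5, -0.1, -1.0]
grip_width: 0.0477
finger_force: 35.0
```

>>> play_rows([
  [-0.27,-0.16,0,0,0,0],
  [-0.55,-0.32,0,0,0,0],
  [-0.83,-0.49,0,0,0,0],
])

```text
time: 4.4
ee_pos: [0.5178, 0.0494, 0.1964]
tcp_rot: [0.0, -0.002, 1.0, 0.0]
contact_force: [0.7, 0.5, -2.0]
grip_width: 0.048
finger_force: 35.0
```

>>> play_rows([
  [-0.27,-0.16,0,0,0,0],
  [-0.55,-0.32,0,0,0,0],
  [-0.83,-0.49,0,0,0,0],
])

```text
time: 4.65
ee_pos: [0.6008, -0.0, 0.1952]
tcp_rot: [-0.001, -0.001, 1.0, 0.0]
contact_force: [0.3, 0.8, -0.9]
grip_width: 0.0476
finger_force: 35.0
```

>>> play_rows([
  [-0.27,-0.16,0,0,0,0],
  [-0.55,-0.32,0,0,0,0],
  [-0.83,-0.49,0,0,0,0],
  [-0.83,-0.49,0,0,0,0],
  [-0.83,-0.49,0,0,0,0],
])

```text
time: 5.07
ee_pos: [0.6832, -0.0499, 0.1941]
tcp_rot: [-0.001, 0.0, 1.0, -0.0]
contact_force: [-0.6, 0.5, -1.8]
grip_width: 0.0475
finger_force: 35.0
```

```bash
python3 - <<'E'
from h import *
import pickle
st(); 
c=cam('wrist'); f=c['frame'].copy()
for p in ((.685,-.049,.1),(.717,-.049,.1),(.653,-.049,.1),(.685,-.017,.1),(.685,-.081,.1)):
    u=proj(c,p);cv2.circle(f,(int(u[0]),int(u[1])),1,(0,0,255),-1)
s=cam('scene'); d=proj(s,(.684,-.05,.1)); x,y=int(d[0]),int(d[1]); g=s['frame'][y-60:y+80,x-60:x+80].copy()
a=cv2.resize(f[180:420,130:430],(600,480)); g=cv2.resize(g,(480,480),interpolation=cv2.INTER_CUBIC)
cv2.imwrite('pics/p1.png',cv2.resize(np.hstack([a,g]),(800,356)))
# mixer housing from first top picture
c=pickle.load(open('top.pkl','rb'));h=cv2.cvtColor(c['frame'],cv2.COLOR_BGR2HSV)
m=cv2.inRange(h,(0,0,90),(180,40,255))[125:185,250:315];k,l,stt,ce=cv2.connectedComponentsWithStats(m);i=1+np.argmax(stt[1:,4]);
cs,_=cv2.findContours((l==i).astype(np.uint8),0,2);r=cv2.minAreaRect(cs[0]);print(r,ray(c,250+r[0][0],125+r[0][1],.075))
E
```

```text
t 5.07 p [ 0.6832 -0.0499  0.1941] F [-0.6  0.5 -1.8] w 0.0475 f 35.0 q [ 0.01  0.69  0.04  1.42 -0.03  1.03  1.62]
x [-1.     0.001  0.002] y [ 0.001  1.    -0.   ] z [-0.002 -0.    -1.   ]
((30.994375228881836, 28.935272216796875), (41.798789978027344, 45.65380096435547), 85.03025817871094) [ 0.68388945 -0.04502816  0.075     ]
```

View pics/p1.png

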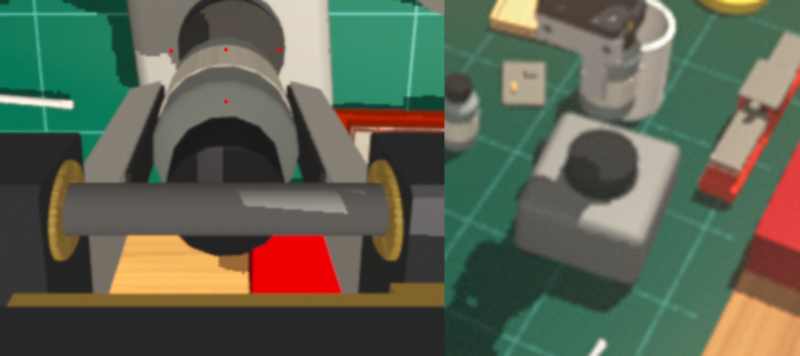

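>>> play_rows([
  [0,0.03,0.2,0,0,0],
  [0,0.03,0.4,0,0,0],
  [0,0.03,0.6,0,0,0],
  [0,0.03,0.6,0,0,0],
])

```text
time: 5.5
ee_pos: [0.679, -0.0436, 0.1324]
tcp_rot: [-0.004, -0.002, 1.0, 0.001]
contact_force: [-0.8, -0.5, -1.4]
grip_width: 0.0475
finger_force: 35.0
```

>>> play_rows([
  [0,0,0.04,0,0,0],
  [0,0,0.08,0,0,0],
  [0,0,0.12,0,0,0],
  [0,0,0.16,0,0,0],
  [0,0,0.16,0,0,0],
])

```text
time: 5.92
ee_pos: [0.6841, -0.0452, 0.1212]
tcp_rot: [0.001, -0.001, 1.0, 0.0]
contact_force: [0.6, 0.5, 3.5]
grip_width: 0.0479
finger_force: 35.0
```

>>> play_rows([
  [0,0,0.03,0,0,0],
  [0,0,0.06,0,0,0],
  [0,0,0.06,0,0,0],
])

```text
time: 6.17
ee_pos: [0.6842, -0.0452, 0.1167]
tcp_rot: [0.001, -0.001, 1.0, 0.0]
contact_force: [-3.9, 1.4, 11.3]
grip_width: 0.0478
finger_force: 35.0
```

>>> play_rows([
  [0,0,0.02,0,0,0],
  [0,0,0.04,0,0,0],
  [0,0,0.04,0,0,0],
  [0,0,0.04,0,0,0],
])

```text
time: 6.5
ee_pos: [0.6844, -0.0452, 0.1163]
tcp_rot: [0.002, -0.001, 1.0, 0.0]
contact_force: [-9.9, 2.2, 29.9]
grip_width: 0.0477
finger_force: 35.0
```

>>> play_rows([
  [0,0,-0.02,0,0,0],
  [0,0,-0.02,0,0,0],
  [0,0,-0.02,0,0,0],
  [0,0,-0.02,0,0,0],
  [0,0,-0.02,0,0,0],
])

```text
time: 6.92
ee_pos: [0.6843, -0.0452, 0.1165]
tcp_rot: [0.002, -0.001, 1.0, 0.0]
contact_force: [-5.6, 1.9, 20.5]
grip_width: 0.0476
finger_force: 35.0
```

>>> play_rows([
  [0,0,0,0,0,0],
  [0,0,0,0,0,0],
  [0,0,0,0,0,0],
  [0,0,0,0,0,0],
  [0,0,0,0,0,0],
])

```text
time: 7.33
ee_pos: [0.6843, -0.0452, 0.1165]
tcp_rot: [0.002, -0.001, 1.0, 0.0]
contact_force: [-6.5, 2.5, 19.7]
grip_width: 0.0478
finger_force: 35.0
```

>>> play_rows([
  [0,0,0,0,0,0],
  [0,0,0,0,0,0],
  [0,0,0,0,0,0],
  [0,0,0,0,0,0],
  [0,0,0,0,0,0],
])

```text
time: 7.75
ee_pos: [0.6843, -0.0453, 0.1165]
tcp_rot: [0.002, -0.001, 1.0, 0.0]
contact_force: [-6.3, 2.2, 20.3]
grip_width: 0.0475
finger_force: 35.0
```

>>> play_rows([
  [0,0,0,0,0,0],
  [0,0,0,0,0,0],
  [0,0,0,0,0,0],
  [0,0,0,0,0,0],
  [0,0,0,0,0,0],
])

```text
time: 8.17
ee_pos: [0.6843, -0.0452, 0.1165]
tcp_rot: [0.002, -0.001, 1.0, 0.0]
contact_force: [-5.3, 1.9, 21.3]
grip_width: 0.0471
finger_force: 35.0
```

>>> play_rows([
  [0,0,0,0,0,0],
  [0,0,0,0,0,0],
  [0,0,0,0,0,0],
])

```text
time: 8.42
ee_pos: [0.6843, -0.0452, 0.1165]
tcp_rot: [0.002, -0.001, 1.0, 0.0]
contact_force: [-6.3, 2.4, 20.6]
grip_width: 0.0478
finger_force: 35.0
```

>>> play_rows([
  [0,0,-0.2,0,0,0],
  [0,0,-0.5,0,0,0],
  [0,0,-0.85,0,0,0],
])

```text
time: 8.67
ee_pos: [0.6814, -0.0459, 0.1962]
tcp_rot: [-0.002, -0.001, 1.0, -0.0]
contact_force: [0.7, -0.1, -0.5]
grip_width: 0.0477
finger_force: 35.0
```

>>> play_rows([
  [0.13,0.27,0,0,0,0],
  [0.25,0.53,0,0,0,0],
  [0.38,0.8,0,0,0,0],
])

```text
time: 8.92
ee_pos: [0.6449, 0.0341, 0.1977]
tcp_rot: [0.0, 0.0, 1.0, -0.0]
contact_force: [-0.6, 1.0, -1.4]
grip_width: 0.0474
finger_force: 35.0
```

>>> play_rows([
  [0.13,0.27,0,0,0,0],
  [0.25,0.53,0,0,0,0],
  [0.38,0.8,0,0,0,0],
])

```text
time: 9.17
ee_pos: [0.6062, 0.1148, 0.197]
tcp_rot: [-0.0, -0.0, 1.0, -0.0]
contact_force: [0.2, -0.1, -2.3]
grip_width: 0.0478
finger_force: 35.0
```

>>> play_rows([
  [0.13,0.27,0,0,0,0],
  [0.25,0.53,0,0,0,0],
  [0.38,0.8,0,0,0,0],
])

```text
time: 9.42
ee_pos: [0.5682, 0.1948, 0.1971]
tcp_rot: [-0.0, -0.0, 1.0, -0.0]
contact_force: [0.9, 0.1, -1.4]
grip_width: 0.0477
finger_force: 35.0
```

>>> play_rows([
  [0.13,0.27,0,0,0,0],
  [0.25,0.53,0,0,0,0],
  [0.38,0.8,0,0,0,0],
])

```text
time: 9.67
ee_pos: [0.5302, 0.2747, 0.1971]
tcp_rot: [-0.0, -0.0, 1.0, -0.0]
contact_force: [0.1, 0.4, -0.9]
grip_width: 0.0477
finger_force: 35.0
```

>>> play_rows([
  [0.13,0.27,0,0,0,0],
  [0.25,0.53,0,0,0,0],
  [0.38,0.8,0,0,0,0],
  [0.38,0.8,0,0,0,0],
])

```text
time: 10.0
ee_pos: [0.488, 0.3618, 0.1969]
tcp_rot: [-0.002, -0.005, 1.0, 0.002]
contact_force: [-1.0, 0.0, -1.4]
grip_width: 0.0479
finger_force: 35.0
```

>>> play_rows([
  [0,0,0.25,0,0,0],
  [0,0,0.5,0,0,0],
  [0,0,0.8,0,0,0],
  [0,0,0.8,0,0,0],
])

```text
time: 10.33
ee_pos: [0.4893, 0.3512, 0.1121]
tcp_rot: [-0.004, -0.001, 1.0, -0.003]
contact_force: [-2.3, -0.9, -1.6]
grip_width: 0.0474
finger_force: 35.0
```

>>> play_rows([
  [0,0,0.25,0,0,0],
  [0,0,0.5,0,0,0],
  [0,0,0.75,0,0,0],
  [0,0,0.75,0,0,0],
  [0,0,0.75,0,0,0],
])

```text
time: 10.75
ee_pos: [0.4925, 0.3536, 0.0425]
tcp_rot: [-0.001, -0.001, 1.0, -0.001]
contact_force: [0.2, 1.8, -0.0]
grip_width: 0.0477
finger_force: 35.0
```

>>> play_rows([
  [0,0,0.04,0,0,0],
  [0,0,0.08,0,0,0],
  [0,0,0.1,0,0,0],
  [0,0,0.11,0,0,0],
  [0,0,0.11,0,0,0],
])

```text
time: 11.17
ee_pos: [0.4928, 0.3543, 0.0319]
tcp_rot: [0.0, -0.001, 1.0, 0.0]
contact_force: [-0.2, -0.4, -1.3]
grip_width: 0.0475
finger_force: 35.0
```

>>> play_rows([
  [0,0,0.01,0,0,0],
  [0,0,0.01,0,0,0],
  [0,0,0.01,0,0,0],
  [0,0,0.01,0,0,0],
  [0,0,0.01,0,0,0],
], claw=0.5)

```text
time: 11.58
ee_pos: [0.4928, 0.3542, 0.0306]
tcp_rot: [0.0, -0.001, 1.0, 0.0]
contact_force: [-0.6, -0.8, -0.6]
grip_width: 0.0699
finger_force: 0.0
```

>>> play_rows([
  [0,0,0,0,0,0],
  [0,0,0,0,0,0],
  [0,0,-0.2,0,0,0],
  [0,0,-0.5,0,0,0],
  [0,0,-0.85,0,0,0],
])

```text
time: 12.0
ee_pos: [0.4913, 0.3532, 0.1147]
tcp_rot: [-0.002, -0.001, 1.0, -0.001]
contact_force: [0.6, 0.6, -0.4]
grip_width: 0.0704
finger_force: 0.0
```

>>> play_rows([
  [0,0,-0.3,0,0,0],
  [0,0,-0.6,0,0,0],
  [0,0,-0.85,0,0,0],
])

```text
time: 12.25
ee_pos: [0.493, 0.3543, 0.2029]
tcp_rot: [0.001, -0.001, 1.0, 0.001]
contact_force: [-0.2, 1.0, -0.4]
grip_width: 0.0708
finger_force: 0.0
```

>>> play_rows([
  [-0.02,-0.31,0,0,0,0],
  [-0.04,-0.62,0,0,0,0],
  [-0.07,-0.92,0,0,0,0],
])

```text
time: 12.5
ee_pos: [0.4996, 0.2614, 0.2011]
tcp_rot: [0.0, -0.001, 1.0, 0.0]
contact_force: [0.5, -0.6, -0.5]
grip_width: 0.071
finger_force: 0.0
```

>>> play_rows([
  [-0.02,-0.31,0,0,0,0],
  [-0.04,-0.62,0,0,0,0],
  [-0.07,-0.92,0,0,0,0],
])

```text
time: 12.75
ee_pos: [0.5066, 0.1685, 0.2006]
tcp_rot: [-0.0, -0.001, 1.0, -0.0]
contact_force: [0.5, 0.0, -0.3]
grip_width: 0.0707
finger_force: 0.0
```

>>> play_rows([
  [-0.02,-0.31,0,0,0,0],
  [-0.04,-0.62,0,0,0,0],
  [-0.07,-0.92,0,0,0,0],
])

```text
time: 13.0
ee_pos: [0.5137, 0.0765, 0.2006]
tcp_rot: [-0.0, -0.001, 1.0, -0.0]
contact_force: [0.4, -0.2, 1.4]
grip_width: 0.0704
finger_force: 0.0
```

>>> play_rows([
  [-0.02,-0.31,0,0,0,0],
  [-0.04,-0.62,0,0,0,0],
  [-0.07,-0.92,0,0,0,0],
  [-0.07,-0.92,0,0,0,0],
  [-0.07,-0.92,0,0,0,0],
])

```text
time: 13.42
ee_pos: [0.5211, -0.0159, 0.2005]
tcp_rot: [0.0, 0.001, 1.0, -0.0]
contact_force: [-0.3, 0.7, -0.3]
grip_width: 0.0703
finger_force: 0.0
```

```bash
python3 - <<'E'
from h import *
st(); c=cam('wrist'); t=cam('top')
h=cv2.cvtColor(c['frame'],cv2.COLOR_BGR2HSV)
for n,p in dict(M=(.520,-.0145,.078),S=(.427,-.111,.062)).items():
    u,v=map(int,proj(c,p)); r=28; 
    if not(r<u<560-r and r<v<420-r): print(n,'out',u,v); continue
    w=h[v-r:v+r,u-r:u+r]; m=cv2.inRange(w,(0,0,0),(180,255,62)); k,l,s,ce=cv2.connectedComponentsWithStats(m)
    for i in range(1,k):
        if s[i,4]>60: b=(s[i,0]+(s[i,2]-1)/2+u-r,s[i,1]+(s[i,3]-1)/2+v-r); print(n,(u,v),np.round(b,1),s[i,2:],ray(c,*b,p[2]).round(4))
a=cv2.resize(c['frame'],(480,360)); b=cv2.resize(t['frame'][130:310,100:420],(320,180)); 
o=np.zeros((360,800,3),np.uint8);o[:,:480]=a;o[:180,480:]=b;cv2.imwrite('pics/m1.png',o)
E
```

```text
t 13.42 p [ 0.5211 -0.0159  0.2005] F [-0.3  0.7 -0.3] w 0.0703 f 0.0 q [-0.06  0.45  0.06  1.88 -0.03  0.81  1.58]
x [-1.     0.003 -0.   ] y [ 0.003  1.    -0.   ] z [ 0. -0. -1.]
M (282, 203) [265.5 187. ] [ 24  25 388] [ 0.5041 -0.0305  0.078 ]
M (282, 203) [287.5 200.5] [ 26  30 270] [ 0.5172 -0.0098  0.078 ]
S (179, 102) [182.   99.5] [ 35  28 652] [ 0.4239 -0.1081  0.062 ]
S (179, 102) [178.5 125. ] [ 56   9 327] [ 0.447  -0.1132  0.062 ]
```

View pics/m1.png

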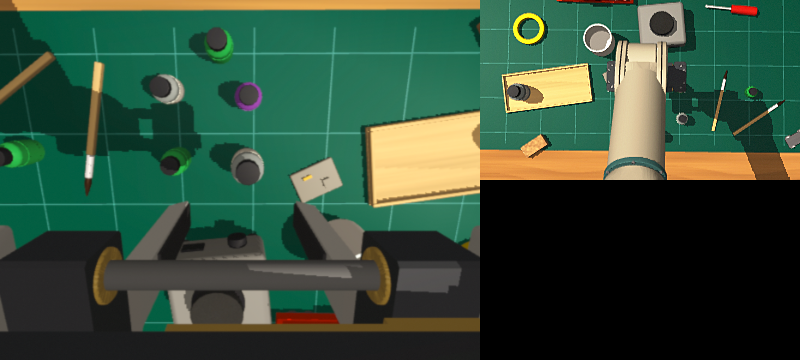

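Large stands in the tray at (518,92), and the medium cap is at (247,174) in the wrist view, within 5 mm. I descend on it.

>>> play_rows([
  [0.03,0.05,0.3,0,0,0],
  [0.03,0.05,0.6,0,0,0],
  [0.03,0.05,0.9,0,0,0],
  [0.03,0.05,0.9,0,0,0],
])

```text
time: 13.85
ee_pos: [0.5143, -0.0066, 0.1062]
tcp_rot: [-0.005, -0.002, 1.0, 0.0]
contact_force: [-0.6, -0.1, 0.0]
grip_width: 0.0706
finger_force: 0.0
```

>>> play_rows([
  [0,0,0.3,0,0,0],
  [0,0,0.6,0,0,0],
  [0,0,0.93,0,0,0],
  [0,0,0.93,0,0,0],
  [0,0,0.93,0,0,0],
])

```text
time: 14.27
ee_pos: [0.5176, -0.0078, 0.0175]
tcp_rot: [-0.001, -0.001, 1.0, 0.0]
contact_force: [-0.1, -0.2, 0.3]
grip_width: 0.0705
finger_force: 0.0
```

>>> play_rows([
  [0,0,0,0,0,0],
  [0,0,0,0,0,0],
  [0,0,0,0,0,0],
  [0,0,0,0,0,0],
  [0,0,0,0,0,0],
], claw=-1)

```text
time: 14.68
ee_pos: [0.5189, -0.0088, 0.0186]
tcp_rot: [0.001, -0.001, 1.0, 0.0]
contact_force: [0.1, -0.7, 0.4]
grip_width: 0.0407
finger_force: 0.7
```

>>> play_rows([
  [0,0,0,0,0,0],
  [0,0,0,0,0,0],
  [0,0,0,0,0,0],
  [0,0,0,0,0,0],
  [0,0,0,0,0,0],
])

```text
time: 15.1
ee_pos: [0.5189, -0.0088, 0.0185]
tcp_rot: [0.001, -0.001, 1.0, 0.0]
contact_force: [-1.0, 0.4, 7.4]
grip_width: 0.0395
finger_force: 35.0
```

>>> play_rows([
  [0,0,-0.2,0,0,0],
  [0,0,-0.5,0,0,0],
  [0,0,-0.85,0,0,0],
])

```text
time: 15.35
ee_pos: [0.5165, -0.0089, 0.1022]
tcp_rot: [-0.002, -0.001, 1.0, -0.0]
contact_force: [0.9, 1.4, -1.3]
grip_width: 0.0388
finger_force: 35.0
```

>>> play_rows([
  [0,0,-0.3,0,0,0],
  [0,0,-0.6,0,0,0],
  [0,0,-0.8,0,0,0],
  [0,0,-0.8,0,0,0],
])

```text
time: 15.68
ee_pos: [0.5209, -0.0089, 0.1867]
tcp_rot: [0.004, -0.001, 1.0, 0.0]
contact_force: [0.5, -0.2, -1.6]
grip_width: 0.0387
finger_force: 35.0
```

>>> play_rows([
  [-0.27,-0.06,0,0,0,0],
  [-0.55,-0.13,0,0,0,0],
  [-0.83,-0.19,0,0,0,0],
])

```text
time: 15.93
ee_pos: [0.6013, -0.028, 0.1819]
tcp_rot: [-0.001, -0.001, 1.0, 0.0]
contact_force: [0.9, -0.1, -0.5]
grip_width: 0.0391
finger_force: 35.0
```

>>> play_rows([
  [-0.27,-0.06,0,0,0,0],
  [-0.55,-0.13,0,0,0,0],
  [-0.83,-0.19,0,0,0,0],
  [-0.83,-0.19,0,0,0,0],
  [-0.83,-0.19,0,0,0,0],
])

```text
time: 16.35
ee_pos: [0.6839, -0.047, 0.1802]
tcp_rot: [-0.001, -0.0, 1.0, 0.0]
contact_force: [-0.3, 0.1, -0.8]
grip_width: 0.0394
finger_force: 35.0
```

>>> play_rows([
  [0,0,0.2,0,0,0],
  [0,0,0.4,0,0,0],
  [0,0,0.58,0,0,0],
  [0,0,0.58,0,0,0],
  [0,0,0.58,0,0,0],
])

```text
time: 16.77
ee_pos: [0.6822, -0.0461, 0.1234]
tcp_rot: [-0.002, -0.001, 1.0, 0.0]
contact_force: [-0.1, 0.3, -0.9]
grip_width: 0.0391
finger_force: 35.0
```

Contact is expected at 0.1185 and the stop at 0.1085.

>>> play_rows([
  [0,0,0.04,0,0,0],
  [0,0,0.08,0,0,0],
  [0,0,0.12,0,0,0],
  [0,0,0.15,0,0,0],
  [0,0,0.15,0,0,0],
])

```text
time: 17.18
ee_pos: [0.6851, -0.0465, 0.1102]
tcp_rot: [0.001, -0.001, 1.0, 0.0]
contact_force: [-0.3, 0.5, 5.9]
grip_width: 0.0392
finger_force: 35.0
```

>>> play_rows([
  [0,0,0.02,0,0,0],
  [0,0,0.02,0,0,0],
  [0,0,0.02,0,0,0],
])

```text
time: 17.43
ee_pos: [0.6851, -0.0465, 0.1088]
tcp_rot: [0.001, -0.001, 1.0, 0.0]
contact_force: [0.0, 0.6, 6.3]
grip_width: 0.0395
finger_force: 35.0
```

>>> play_rows([
  [0,0,0.02,0,0,0],
  [0,0,0.03,0,0,0],
  [0,0,0.03,0,0,0],
  [0,0,0.03,0,0,0],
])

```text
time: 17.77
ee_pos: [0.6853, -0.0466, 0.1084]
tcp_rot: [0.001, -0.001, 1.0, 0.0]
contact_force: [-4.9, 0.5, 19.8]
grip_width: 0.0392
finger_force: 35.0
```

>>> play_rows([
  [0,0,0,0,0,0],
  [0,0,0,0,0,0],
  [0,0,0,0,0,0],
  [0,0,0,0,0,0],
  [0,0,0,0,0,0],
])

```text
time: 18.18
ee_pos: [0.6852, -0.0466, 0.1084]
tcp_rot: [0.001, -0.001, 1.0, 0.0]
contact_force: [-4.6, 0.7, 18.9]
grip_width: 0.0392
finger_force: 35.0
```

>>> play_rows([
  [0,0,0,0,0,0],
  [0,0,0,0,0,0],
  [0,0,0,0,0,0],
  [0,0,0,0,0,0],
  [0,0,0,0,0,0],
])

```text
time: 18.6
ee_pos: [0.6853, -0.0466, 0.1084]
tcp_rot: [0.002, -0.001, 1.0, 0.0]
contact_force: [-5.0, 1.5, 18.6]
grip_width: 0.0392
finger_force: 35.0
```

>>> play_rows([
  [0,0,0,0,0,0],
  [0,0,0,0,0,0],
  [0,0,0,0,0,0],
  [0,0,0,0,0,0],
  [0,0,0,0,0,0],
])

```text
time: 19.02
ee_pos: [0.6853, -0.0466, 0.1084]
tcp_rot: [0.002, -0.001, 1.0, 0.0]
contact_force: [-5.2, 0.5, 19.4]
grip_width: 0.0391
finger_force: 35.0
```

>>> play_rows([
  [0,0,0,0,0,0],
  [0,0,0,0,0,0],
  [0,0,0,0,0,0],
  [0,0,0,0,0,0],
  [0,0,0,0,0,0],
])

```text
time: 19.43
ee_pos: [0.6852, -0.0466, 0.1083]
tcp_rot: [0.001, -0.001, 1.0, 0.0]
contact_force: [-3.5, 0.3, 18.9]
grip_width: 0.0392
finger_force: 35.0
```

>>> play_rows([
  [0,0,0,0,0,0],
  [0,0,0,0,0,0],
  [0,0,0,0,0,0],
  [0,0,0,0,0,0],
  [0,0,0,0,0,0],
])

```text
time: 19.85
ee_pos: [0.6852, -0.0466, 0.1084]
tcp_rot: [0.001, -0.001, 1.0, 0.0]
contact_force: [-5.3, 0.9, 19.8]
grip_width: 0.039
finger_force: 35.0
```

>>> play_rows([
  [0,0,-0.2,0,0,0],
  [0,0,-0.5,0,0,0],
  [0,0,-0.85,0,0,0],
])

```text
time: 20.1
ee_pos: [0.6824, -0.0465, 0.1885]
tcp_rot: [-0.002, -0.001, 1.0, 0.0]
contact_force: [0.3, 0.2, -0.5]
grip_width: 0.0391
finger_force: 35.0
```

>>> play_rows([
  [0.15,0.27,0,0,0,0],
  [0.3,0.54,0,0,0,0],
  [0.445,0.81,0,0,0,0],
])

```text
time: 20.35
ee_pos: [0.639, 0.0346, 0.1899]
tcp_rot: [0.0, 0.0, 1.0, 0.0]
contact_force: [0.7, 0.8, -0.4]
grip_width: 0.0392
finger_force: 35.0
```

>>> play_rows([
  [0.15,0.27,0,0,0,0],
  [0.3,0.54,0,0,0,0],
  [0.445,0.81,0,0,0,0],
])

```text
time: 20.6
ee_pos: [0.5938, 0.1163, 0.1893]
tcp_rot: [-0.0, -0.001, 1.0, -0.0]
contact_force: [-0.2, 0.5, -1.9]
grip_width: 0.0391
finger_force: 35.0
```

>>> play_rows([
  [0.15,0.27,0,0,0,0],
  [0.3,0.54,0,0,0,0],
  [0.445,0.81,0,0,0,0],
])

```text
time: 20.85
ee_pos: [0.5492, 0.1972, 0.1893]
tcp_rot: [-0.0, -0.001, 1.0, -0.0]
contact_force: [-0.7, -0.0, -1.3]
grip_width: 0.0392
finger_force: 35.0
```

>>> play_rows([
  [0.15,0.27,0,0,0,0],
  [0.3,0.54,0,0,0,0],
  [0.445,0.81,0,0,0,0],
  [0.445,0.81,0,0,0,0],
  [0.445,0.81,0,0,0,0],
])

```text
time: 21.27
ee_pos: [0.5043, 0.2793, 0.1893]
tcp_rot: [-0.0, -0.003, 1.0, 0.0]
contact_force: [0.7, -1.7, -1.1]
grip_width: 0.0394
finger_force: 35.0
```

>>> play_rows([
  [0,0,0.25,0,0,0],
  [0,0,0.5,0,0,0],
  [0,0,0.8,0,0,0],
  [0,0,0.8,0,0,0],
])

```text
time: 21.6
ee_pos: [0.5031, 0.2734, 0.1048]
tcp_rot: [-0.004, 0.0, 1.0, -0.003]
contact_force: [0.1, -0.5, -0.3]
grip_width: 0.0388
finger_force: 35.0
```

>>> play_rows([
  [0,0,0.25,0,0,0],
  [0,0,0.5,0,0,0],
  [0,0,0.75,0,0,0],
  [0,0,0.75,0,0,0],
  [0,0,0.75,0,0,0],
])

```text
time: 22.02
ee_pos: [0.5061, 0.2759, 0.0347]
tcp_rot: [-0.001, -0.0, 1.0, -0.001]
contact_force: [-0.0, -0.0, -1.2]
grip_width: 0.0396
finger_force: 35.0
```

>>> play_rows([
  [0,0,0.04,0,0,0],
  [0,0,0.08,0,0,0],
  [0,0,0.1,0,0,0],
  [0,0,0.11,0,0,0],
  [0,0,0.115,0,0,0],
])

```text
time: 22.43
ee_pos: [0.5061, 0.2773, 0.0235]
tcp_rot: [0.0, -0.001, 1.0, 0.0]
contact_force: [-1.7, -0.6, 7.5]
grip_width: 0.0393
finger_force: 35.0
```

>>> play_rows([
  [0,0,0,0,0,0],
  [0,0,0,0,0,0],
  [0,0,0,0,0,0],
  [0,0,0,0,0,0],
  [0,0,0,0,0,0],
], claw=0.25)

```text
time: 22.85
ee_pos: [0.5058, 0.2772, 0.023]
tcp_rot: [0.0, -0.001, 1.0, 0.0]
contact_force: [0.2, 0.8, -0.3]
grip_width: 0.0584
finger_force: 0.0
```

>>> play_rows([
  [0,0,0,0,0,0],
  [0,0,0,0,0,0],
  [0,0,-0.2,0,0,0],
  [0,0,-0.5,0,0,0],
  [0,0,-0.85,0,0,0],
])

```text
time: 23.27
ee_pos: [0.5044, 0.2764, 0.1073]
tcp_rot: [-0.002, -0.001, 1.0, -0.001]
contact_force: [0.1, 0.7, 0.2]
grip_width: 0.0586
finger_force: 0.0
```

>>> play_rows([
  [0,0,-0.3,0,0,0],
  [0,0,-0.6,0,0,0],
  [0,0,-0.9,0,0,0],
])

```text
time: 23.52
ee_pos: [0.5056, 0.277, 0.1996]
tcp_rot: [0.0, -0.001, 1.0, 0.0]
contact_force: [1.1, -0.3, 0.8]
grip_width: 0.0586
finger_force: 0.0
```

>>> play_rows([
  [0.07,-0.32,0,0,0,0],
  [0.14,-0.64,0,0,0,0],
  [0.21,-0.96,0,0,0,0],
])

```text
time: 23.77
ee_pos: [0.4847, 0.1805, 0.1986]
tcp_rot: [0.001, -0.001, 1.0, 0.0]
contact_force: [-0.2, -0.5, -0.2]
grip_width: 0.0587
finger_force: 0.0
```

>>> play_rows([
  [0.07,-0.32,0,0,0,0],
  [0.14,-0.64,0,0,0,0],
  [0.21,-0.96,0,0,0,0],
])

```text
time: 24.02
ee_pos: [0.4634, 0.0837, 0.1981]
tcp_rot: [0.0, -0.001, 1.0, 0.0]
contact_force: [0.5, -0.3, -0.3]
grip_width: 0.059
finger_force: 0.0
```

>>> play_rows([
  [0.07,-0.32,0,0,0,0],
  [0.14,-0.64,0,0,0,0],
  [0.21,-0.96,0,0,0,0],
])

```text
time: 24.27
ee_pos: [0.4426, -0.0124, 0.1981]
tcp_rot: [0.0, -0.001, 1.0, 0.0]
contact_force: [0.3, -0.5, -0.0]
grip_width: 0.0589
finger_force: 0.0
```

>>> play_rows([
  [0.07,-0.32,0,0,0,0],
  [0.14,-0.64,0,0,0,0],
  [0.21,-0.96,0,0,0,0],
  [0.21,-0.96,0,0,0,0],
  [0.21,-0.96,0,0,0,0],
])

```text
time: 24.68
ee_pos: [0.4218, -0.1087, 0.1981]
tcp_rot: [0.0, 0.002, 1.0, -0.0]
contact_force: [0.4, 0.9, 0.4]
grip_width: 0.0592
finger_force: 0.0
```

>>> play_rows([
  [0,0,0,0,0,0],
  [0,0,0,0,0,0],
  [0,0,0,0,0,0],
  [0,0,0,0,0,0],
  [0,0,0,0,0,0],
])

```text
time: 25.1
ee_pos: [0.4225, -0.1061, 0.1979]
tcp_rot: [-0.0, -0.002, 1.0, 0.0]
contact_force: [0.7, -0.2, -0.1]
grip_width: 0.0587
finger_force: 0.0
```

```bash
python3 - <<'E'
from h import *
st(); c=cam('wrist'); t=cam('top')
u,v=map(int,proj(c,(.423,-.109,.062))); print(u,v,proj(c,(.423+.01,-.109,.062)),proj(c,(.423,-.099,.062)))
a=cv2.resize(c['frame'][v-70:v+70,u-90:u+90],(480,373)); b=cv2.resize(t['frame'][130:310,100:420],(320,180)); 
cv2.drawMarker(a,(240,187),(0,0,255),0,10)
o=np.zeros((373,800,3),np.uint8);o[:,:480]=a;o[:180,480:]=b;cv2.imwrite('pics/s1.png',o)
E
```

```text
t 25.1 p [ 0.4225 -0.1061  0.1979] F [ 0.7 -0.2 -0.1] w 0.0587 f 0.0 q [ 0.1   0.34  0.1   2.1  -0.05  0.71  1.82]
x [-1.    -0.003  0.   ] y [-0.003  1.     0.   ] z [-0.  0. -1.]
278 202 [np.float64(278.1668480519492), np.float64(211.87468084985264)] [np.float64(288.2093995084862), np.float64(202.1588830019157)]
```

View pics/s1.png

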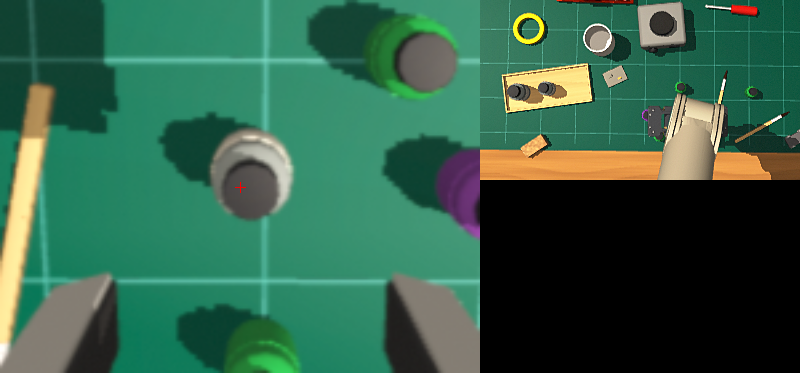

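The small cap (250,189) is about 1 mm from the gripper centre, and the top inset shows two bottles standing in the tray. I descend.

>>> play_rows([
  [0,0.01,0.3,0,0,0],
  [0,0.01,0.6,0,0,0],
  [0,0.01,0.93,0,0,0],
  [0,0.01,0.93,0,0,0],
])

```text
time: 25.53
ee_pos: [0.4189, -0.105, 0.1008]
tcp_rot: [-0.005, -0.001, 1.0, 0.001]
contact_force: [-0.5, 0.7, 0.4]
grip_width: 0.0588
finger_force: 0.0
```

>>> play_rows([
  [0,0,0.3,0,0,0],
  [0,0,0.6,0,0,0],
  [0,0,0.9,0,0,0],
  [0,0,0.93,0,0,0],
  [0,0,0.93,0,0,0],
])

```text
time: 25.95
ee_pos: [0.4233, -0.1052, 0.013]
tcp_rot: [0.0, -0.001, 1.0, 0.001]
contact_force: [-0.7, 0.5, 0.0]
grip_width: 0.0585
finger_force: 0.0
```

>>> play_rows([
  [0,0,0,0,0,0],
  [0,0,0,0,0,0],
  [0,0,0,0,0,0],
  [0,0,0,0,0,0],
  [0,0,0,0,0,0],
], claw=-1)

```text
time: 26.37
ee_pos: [0.423, -0.1055, 0.0136]
tcp_rot: [0.001, -0.001, 1.0, 0.001]
contact_force: [-0.1, -0.0, 5.6]
grip_width: 0.0313
finger_force: 35.0
```

>>> play_rows([
  [0,0,0,0,0,0],
  [0,0,0,0,0,0],
  [0,0,0,0,0,0],
  [0,0,0,0,0,0],
  [0,0,0,0,0,0],
])

```text
time: 26.78
ee_pos: [0.423, -0.1055, 0.0136]
tcp_rot: [0.001, -0.001, 1.0, 0.001]
contact_force: [-0.2, 0.7, 7.3]
grip_width: 0.031
finger_force: 35.0
```

>>> play_rows([
  [0,0,-0.2,0,0,0],
  [0,0,-0.5,0,0,0],
  [0,0,-0.85,0,0,0],
])

```text
time: 27.03
ee_pos: [0.4207, -0.1056, 0.0981]
tcp_rot: [-0.002, -0.0, 1.0, 0.001]
contact_force: [1.5, 0.3, -1.2]
grip_width: 0.0313
finger_force: 35.0
```

>>> play_rows([
  [0,0,-0.3,0,0,0],
  [0,0,-0.6,0,0,0],
  [0,0,-0.85,0,0,0],
  [0,0,-0.85,0,0,0],
])

```text
time: 27.37
ee_pos: [0.4247, -0.1069, 0.1867]
tcp_rot: [0.004, -0.0, 1.0, 0.0]
contact_force: [1.4, -0.1, -0.8]
grip_width: 0.0313
finger_force: 35.0
```

>>> play_rows([
  [-0.29,0.07,0,0,0,0],
  [-0.58,0.13,0,0,0,0],
  [-0.87,0.2,0,0,0,0],
])

```text
time: 27.62
ee_pos: [0.5096, -0.0853, 0.1825]
tcp_rot: [-0.001, -0.0, 1.0, 0.001]
contact_force: [0.2, 0.1, -0.1]
grip_width: 0.0312
finger_force: 35.0
```

>>> play_rows([
  [-0.29,0.07,0,0,0,0],
  [-0.58,0.13,0,0,0,0],
  [-0.87,0.2,0,0,0,0],
])

```text
time: 27.87
ee_pos: [0.5966, -0.0652, 0.1815]
tcp_rot: [-0.001, -0.0, 1.0, 0.001]
contact_force: [-0.2, -0.8, -0.2]
grip_width: 0.0311
finger_force: 35.0
```

>>> play_rows([
  [-0.29,0.07,0,0,0,0],
  [-0.58,0.13,0,0,0,0],
  [-0.87,0.2,0,0,0,0],
  [-0.87,0.2,0,0,0,0],
  [-0.87,0.2,0,0,0,0],
])

```text
time: 28.28
ee_pos: [0.683, -0.045, 0.1806]
tcp_rot: [-0.002, -0.001, 1.0, 0.001]
contact_force: [-0.6, -0.2, -1.4]
grip_width: 0.0309
finger_force: 35.0
```

>>> play_rows([
  [0,0,0.2,0,0,0],
  [0,0,0.4,0,0,0],
  [0,0,0.62,0,0,0],
  [0,0,0.62,0,0,0],
  [0,0,0.62,0,0,0],
])

```text
time: 28.7
ee_pos: [0.6809, -0.0458, 0.1196]
tcp_rot: [-0.002, 0.0, 1.0, 0.001]
contact_force: [0.2, -0.6, -0.8]
grip_width: 0.0309
finger_force: 35.0
```

>>> play_rows([
  [-0.01,0,0.04,0,0,0],
  [-0.01,0,0.08,0,0,0],
  [-0.01,0,0.12,0,0,0],
  [-0.01,0,0.15,0,0,0],
  [-0.01,0,0.15,0,0,0],
])

```text
time: 29.12
ee_pos: [0.6851, -0.0459, 0.1064]
tcp_rot: [0.001, -0.001, 1.0, 0.0]
contact_force: [0.6, -0.4, 5.5]
grip_width: 0.0312
finger_force: 35.0
```

>>> play_rows([
  [0,0,0.01,0,0,0],
  [0,0,0.03,0,0,0],
  [0,0,0.03,0,0,0],
  [0,0,0.03,0,0,0],
])

```text
time: 29.45
ee_pos: [0.6852, -0.0459, 0.104]
tcp_rot: [0.001, -0.001, 1.0, 0.0]
contact_force: [0.7, -1.0, 5.7]
grip_width: 0.0315
finger_force: 35.0
```

>>> play_rows([
  [0,0,0.01,0,0,0],
  [0,0,0.02,0,0,0],
  [0,0,0.03,0,0,0],
  [0,0,0.03,0,0,0],
])

```text
time: 29.78
ee_pos: [0.6853, -0.0459, 0.1035]
tcp_rot: [0.001, -0.001, 1.0, 0.001]
contact_force: [-4.7, 1.3, 19.1]
grip_width: 0.0313
finger_force: 35.0
```

>>> play_rows([
  [0,0,0,0,0,0],
  [0,0,0,0,0,0],
  [0,0,0,0,0,0],
  [0,0,0,0,0,0],
])

```text
time: 30.12
ee_pos: [0.6853, -0.0459, 0.1035]
tcp_rot: [0.001, -0.001, 1.0, 0.001]
contact_force: [-4.5, 0.6, 18.1]
grip_width: 0.0316
finger_force: 35.0
```

>>> play_rows([
  [0,0,0,0,0,0],
  [0,0,0,0,0,0],
  [0,0,0,0,0,0],
  [0,0,0,0,0,0],
  [0,0,0,0,0,0],
])

```text
time: 30.53
ee_pos: [0.6852, -0.0459, 0.1035]
tcp_rot: [0.001, -0.001, 1.0, 0.001]
contact_force: [-4.7, 0.4, 19.7]
grip_width: 0.0315
finger_force: 35.0
```

>>> play_rows([
  [0,0,0,0,0,0],
  [0,0,0,0,0,0],
  [0,0,0,0,0,0],
  [0,0,0,0,0,0],
  [0,0,0,0,0,0],
])

```text
time: 30.95
ee_pos: [0.6853, -0.0459, 0.1035]
tcp_rot: [0.001, -0.001, 1.0, 0.001]
contact_force: [-4.6, 0.7, 18.6]
grip_width: 0.0311
finger_force: 35.0
```

>>> play_rows([
  [0,0,0,0,0,0],
  [0,0,0,0,0,0],
  [0,0,0,0,0,0],
  [0,0,0,0,0,0],
  [0,0,0,0,0,0],
])

```text
time: 31.37
ee_pos: [0.6853, -0.0459, 0.1035]
tcp_rot: [0.001, -0.001, 1.0, 0.001]
contact_force: [-3.7, 0.2, 19.0]
grip_width: 0.031
finger_force: 35.0
```

>>> play_rows([
  [0,0,0,0,0,0],
  [0,0,0,0,0,0],
  [0,0,0,0,0,0],
  [0,0,0,0,0,0],
  [0,0,0,0,0,0],
])

```text
time: 31.78
ee_pos: [0.6853, -0.0459, 0.1035]
tcp_rot: [0.001, -0.001, 1.0, 0.001]
contact_force: [-4.7, 0.5, 18.4]
grip_width: 0.0311
finger_force: 35.0
```

>>> play_rows([
  [0,0,-0.2,0,0,0],
  [0,0,-0.5,0,0,0],
  [0,0,-0.85,0,0,0],
])

```text
time: 32.03
ee_pos: [0.6824, -0.0446, 0.1837]
tcp_rot: [-0.003, -0.001, 1.0, 0.001]
contact_force: [0.3, -0.9, -0.6]
grip_width: 0.0317
finger_force: 35.0
```

>>> play_rows([
  [0.19,0.28,0,0,0,0],
  [0.37,0.57,0,0,0,0],
  [0.56,0.85,0,0,0,0],
])

```text
time: 32.28
ee_pos: [0.6274, 0.0404, 0.1851]
tcp_rot: [-0.0, -0.0, 1.0, 0.001]
contact_force: [0.1, 0.4, -1.3]
grip_width: 0.0316
finger_force: 35.0
```

>>> play_rows([
  [0.19,0.28,0,0,0,0],
  [0.37,0.57,0,0,0,0],
  [0.56,0.85,0,0,0,0],
])

```text
time: 32.53
ee_pos: [0.5705, 0.1261, 0.1847]
tcp_rot: [-0.001, -0.001, 1.0, 0.001]
contact_force: [0.6, -0.0, 0.1]
grip_width: 0.0317
finger_force: 35.0
```

>>> play_rows([
  [0.19,0.28,0,0,0,0],
  [0.37,0.57,0,0,0,0],
  [0.56,0.85,0,0,0,0],
  [0.56,0.85,0,0,0,0],
  [0.56,0.85,0,0,0,0],
])

```text
time: 32.95
ee_pos: [0.5141, 0.212, 0.1847]
tcp_rot: [-0.001, -0.003, 1.0, 0.001]
contact_force: [0.3, -0.7, -0.0]
grip_width: 0.0314
finger_force: 35.0
```

>>> play_rows([
  [0,0,0.25,0,0,0],
  [0,0,0.5,0,0,0],
  [0,0,0.8,0,0,0],
  [0,0,0.8,0,0,0],
])

```text
time: 33.28
ee_pos: [0.513, 0.2071, 0.1008]
tcp_rot: [-0.004, 0.0, 1.0, -0.001]
contact_force: [-1.2, 0.2, -1.3]
grip_width: 0.0312
finger_force: 35.0
```

>>> play_rows([
  [0,0,0.25,0,0,0],
  [0,0,0.5,0,0,0],
  [0,0,0.75,0,0,0],
  [0,0,0.75,0,0,0],
  [0,0,0.75,0,0,0],
])

```text
time: 33.7
ee_pos: [0.5162, 0.2083, 0.0304]
tcp_rot: [-0.001, 0.0, 1.0, 0.0]
contact_force: [-1.0, -0.3, 0.4]
grip_width: 0.0311
finger_force: 35.0
```

>>> play_rows([
  [0,0,0.04,0,0,0],
  [0,0,0.08,0,0,0],
  [0,0,0.1,0,0,0],
  [0,0,0.11,0,0,0],
  [0,0,0.12,0,0,0],
])

```text
time: 34.12
ee_pos: [0.5161, 0.2098, 0.0186]
tcp_rot: [0.0, -0.001, 1.0, 0.001]
contact_force: [-2.5, -1.4, 15.6]
grip_width: 0.031
finger_force: 35.0
```

>>> play_rows([
  [0,0,0,0,0,0],
  [0,0,0,0,0,0],
  [0,0,0,0,0,0],
  [0,0,0,0,0,0],
  [0,0,0,0,0,0],
], claw=0.06)

```text
time: 34.53
ee_pos: [0.5158, 0.2096, 0.018]
tcp_rot: [-0.0, -0.001, 1.0, 0.001]
contact_force: [-0.7, -0.3, 0.2]
grip_width: 0.0497
finger_force: 0.0
```

>>> play_rows([
  [0,0,0,0,0,0],
  [0,0,0,0,0,0],
  [0,0,-0.2,0,0,0],
  [0,0,-0.5,0,0,0],
  [0,0,-0.85,0,0,0],
])

```text
time: 34.95
ee_pos: [0.5144, 0.2088, 0.1026]
tcp_rot: [-0.002, -0.0, 1.0, -0.0]
contact_force: [0.3, 0.3, 0.8]
grip_width: 0.0498
finger_force: 0.0
```

>>> play_rows([
  [0,0,-0.3,0,0,0],
  [0,0,-0.6,0,0,0],
  [0,0,-0.9,0,0,0],
])

```text
time: 35.2
ee_pos: [0.5156, 0.2092, 0.1945]
tcp_rot: [-0.0, -0.001, 1.0, 0.001]
contact_force: [0.3, 1.1, -0.1]
grip_width: 0.0498
finger_force: 0.0
```

>>> play_rows([
  [0.05,-0.3,0,0,0,0],
  [0.1,-0.6,0,0,0,0],
  [0.14,-0.9,0,0,0,0],
])

```text
time: 35.45
ee_pos: [0.5017, 0.1189, 0.1935]
tcp_rot: [0.0, -0.002, 1.0, 0.001]
contact_force: [0.8, -0.2, -0.1]
grip_width: 0.0498
finger_force: 0.0
```

>>> play_rows([
  [0.05,-0.3,0,0,0,0],
  [0.1,-0.6,0,0,0,0],
  [0.14,-0.9,0,0,0,0],
])

```text
time: 35.7
ee_pos: [0.4874, 0.0281, 0.1929]
tcp_rot: [-0.0, -0.001, 1.0, 0.001]
contact_force: [-0.4, 0.4, -0.4]
grip_width: 0.0501
finger_force: 0.0
```

>>> play_rows([
  [0.05,-0.3,0,0,0,0],
  [0.1,-0.6,0,0,0,0],
  [0.14,-0.9,0,0,0,0],
])

```text
time: 35.95
ee_pos: [0.4735, -0.062, 0.1928]
tcp_rot: [-0.0, -0.001, 1.0, 0.001]
contact_force: [1.8, -0.3, -0.1]
grip_width: 0.0495
finger_force: 0.0
```

>>> play_rows([
  [0.05,-0.3,0,0,0,0],
  [0.1,-0.6,0,0,0,0],
  [0.14,-0.9,0,0,0,0],
  [0.14,-0.9,0,0,0,0],
  [0.14,-0.9,0,0,0,0],
])

```text
time: 36.37
ee_pos: [0.4598, -0.1526, 0.1928]
tcp_rot: [-0.0, 0.002, 1.0, 0.0]
contact_force: [0.3, 1.0, -0.5]
grip_width: 0.0497
finger_force: 0.0
```

>>> play_rows([
  [0,0,0,0,0,0],
  [0,0,0,0,0,0],
  [0,0,0,0,0,0],
  [0,0,0,0,0,0],
])

```text
time: 36.7
ee_pos: [0.4606, -0.1495, 0.1925]
tcp_rot: [-0.0, -0.002, 1.0, 0.001]
contact_force: [1.3, -0.1, 0.0]
grip_width: 0.0499
finger_force: 0.0
```

```bash
python3 - <<'E'
from h import *
st(); c=cam('wrist'); t=cam('top'); s=cam('scene')
o=np.zeros((600,800,3),np.uint8)
a=cv2.resize(c['frame'],(480,360)); o[:360,:480]=a
o[:180,480:]=t['frame'][130:310,100:420]; o[360:600,:320]=s['frame'][100:340,90:410]
o[180:420,480:]=cv2.resize(t['frame'][170:290,300:460],(320,240))
cv2.imwrite('pics/b1.png',o)
for k,cc in(('c',c),('t',t)):
  h=cv2.cvtColor(cc['frame'],cv2.COLOR_BGR2HSV); m=cv2.inRange(h,(12,50,120),(32,200,255))
  for q in cv2.findContours(m,0,2)[0]:
    r=cv2.minAreaRect(q)
    if min(r[1])>2 and 3.5<max(r[1])/min(r[1])<20 and max(r[1])<230 and cv2.contourArea(q)>40:
        p=cv2.boxPoints(r); e=sorted([(np.hypot(*(p[i]-p[i-1])),tuple((p[i]+p[i-1])/2)) for i in range(4)])[:2]
        print(k,[(np.round(x[1],1).tolist(),ray(cc,*x[1],.0065).round(4)[:2].tolist()) for x in e], np.round(r[1],1))
E
```

```text
t 36.7 p [ 0.4606 -0.1495  0.1925] F [ 1.3 -0.1  0. ] w 0.0499 f 0.0 q [-0.17  0.48  0.62  1.99 -0.39  0.79  2.25]
x [-1.    -0.004  0.001] y [-0.004  1.     0.002] z [-0.001  0.002 -1.   ]
c [([399.0, 290.0], [0.5823, -0.0033]), ([399.0, 354.0], [0.6734, 0.0048])] [64. 14.]
c [([165.0, 290.0], [0.5831, -0.2922]), ([165.0, 354.0], [0.6741, -0.2995])] [64. 14.]
c [([545.7000122070312, 292.1000061035156], [0.5848, 0.1788]), ([549.4000244140625, 199.60000610351562], [0.4678, 0.1604])] [24.2 92.6]
c [([220.1999969482422, 232.0], [0.5081, -0.221]), ([239.6999969482422, 129.60000610351562], [0.3906, -0.1948])] [  9.5 104.3]
c [([89.0, 155.6999969482422], [0.4195, -0.3636]), ([180.89999389648438, 99.80000305175781], [0.3598, -0.2571])] [ 10.7 107.5]
t [([253.8000030517578, 375.5], [0.0642, 0.0259]), ([228.5, 420.3999938964844], [-0.0601, 0.0954])] [ 8.2 51.6]
t [([-0.0, 374.5], [0.0588, 0.7447]), ([42.0, 374.5], [0.0601, 0.6255])] [ 3. 42.]
t [([372.0, 345.8999938964844], [0.1499, -0.3072]), ([416.8999938964844, 343.8999938964844], [0.157, -0.4342])] [ 5.6 45. ]
t [([0.10000000149011612, 33
[... 251 characters left out ...]
9755859375, 350.1000061035156], [0.1437, -0.8092])] [52.2  7.8]
t [([41.599998474121094, 293.8999938964844], [0.2859, 0.6362]), ([82.9000015258789, 289.6000061035156], [0.2994, 0.5182])] [ 8.8 41.5]
t [([391.0, 251.0], [0.418, -0.3625]), ([354.6000061035156, 271.20001220703125], [0.3594, -0.2583])] [ 3.5 41.7]
t [([547.2000122070312, 238.89999389648438], [0.4569, -0.8093]), ([548.7000122070312, 297.1000061035156], [0.292, -0.8092])] [58.2  7.4]
t [([496.0, 219.0], [0.5127, -0.6643]), ([548.0999755859375, 220.39999389648438], [0.5101, -0.8132])] [52.1  7.5]
t [([179.89999389648438, 120.69999694824219], [0.7915, 0.2515]), ([248.89999389648438, 122.5999984741211], [0.7878, 0.0497])] [69.  13.3]
```

View pics/b1.png

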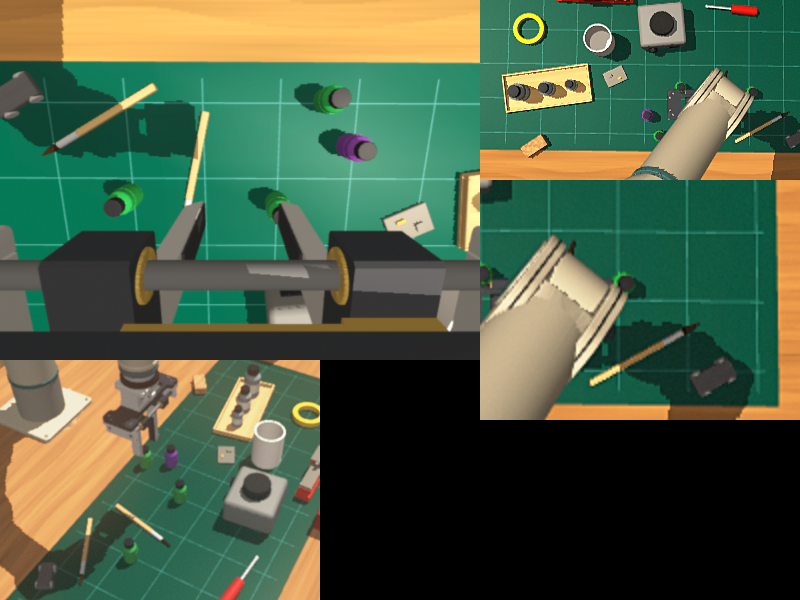

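Three bottles stand in the tray (518,92), (546,89), (572,85). Brush B has been knocked to a new place, with its handle in wrist view from (155,86) to (76,133), and A is unchanged. I take A first.

>>> play_rows([
  [0,0,0,0,0,0.035],
  [0,0,0,0,0,0.07],
  [0,0,0,0,0,0.07],
], claw=-0.15)

```text
time: 37.1
ee_pos: [0.4604, -0.1505, 0.1925]
tcp_rot: [-0.0, 0.11, 0.994, 0.0]
contact_force: [0.3, 0.0, 0.1]
grip_width: 0.0401
finger_force: 0.0
```

>>> play_rows([
  [-0.16,-0.2,0.2,0,0,0],
  [-0.32,-0.4,0.5,0,0,0],
  [-0.48,-0.6,0.7,0,0,0],
  [-0.48,-0.6,0.7,0,0,0],
])

```text
time: 37.43
ee_pos: [0.4939, -0.2235, 0.1193]
tcp_rot: [-0.002, 0.109, 0.994, -0.001]
contact_force: [-0.0, -0.0, 0.7]
grip_width: 0.0399
finger_force: 0.0
```

>>> play_rows([
  [0,0,0.3,0,0,0],
  [0,0,0.6,0,0,0],
  [0,0,0.6,0,0,0],
  [0,0,0.6,0,0,0],
  [0,0,0.6,0,0,0],
])

```text
time: 37.85
ee_pos: [0.4947, -0.2197, 0.0638]
tcp_rot: [0.0, 0.108, 0.994, 0.0]
contact_force: [0.1, -0.0, 0.6]
grip_width: 0.04
finger_force: 0.0
```

```bash
cat >> h.py <<'E'
def to(p,R,tgt): print('tool units',(R.T@(np.array(tgt)-p)*10).round(3))
E
python3 - <<'E'
from h import *
s,R=st(); to(s['ee_pos'],R,(.494,-.219,.003)); c=cam('wrist'); 
for p in ((.3906,-.1948,.009),(.5081,-.221,.009),(.494,-.219,.009)):
    u=proj(c,p); print(u); cv2.drawMarker(c['frame'],(int(u[0]),int(u[1])),(0,0,255),0,8)
save(c,'a1.png')
E
```

```text
t 37.85 p [ 0.4947 -0.2197  0.0638] F [ 0.1 -0.   0.6] w 0.04 f 0.0 q [ 0.05  0.74  0.5   1.95 -0.61  0.6   2.31]
x [-0.976  0.216 -0.001] y [0.216 0.976 0.001] z [ 0.001  0.001 -1.   ]
tool units [0.009 0.005 0.608]
[np.float64(283.47950833231), np.float64(71.74816477086185)]
[np.float64(282.99288167289154), np.float64(241.25426389626284)]
[np.float64(281.55797328254033), np.float64(223.31353518319452)]
```

View pics/a1.png

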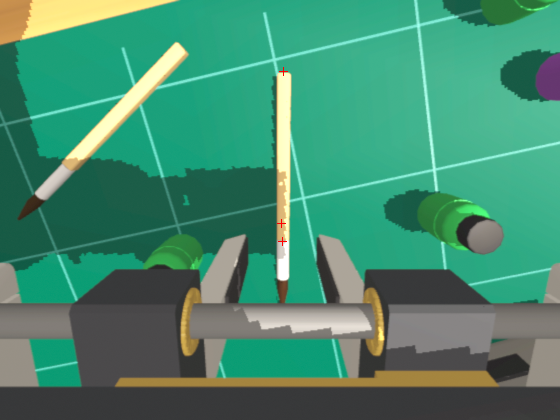

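Brush A (handle 283,73 to 283,247) lies midway between the fingers and along the tool axis. I descend.

>>> play_rows([
  [0,0,0.25,0,0,0],
  [0,0,0.48,0,0,0],
  [0,0,0.55,0,0,0],
  [0,0,0.6,0,0,0],
  [0,0,0.6,0,0,0],
])

```text
time: 38.32
ee_pos: [0.4944, -0.2196, 0.003]
tcp_rot: [-0.0, 0.109, 0.994, 0.0]
contact_force: [0.2, 0.1, -0.2]
grip_width: 0.0399
finger_force: 0.0
```

>>> play_rows([
  [0,0,0,0,0,0],
  [0,0,0,0,0,0],
  [0,0,0,0,0,0],
  [0,0,0,0,0,0],
  [0,0,0,0,0,0],
], claw=-1, force=30)

```text
time: 38.73
ee_pos: [0.4944, -0.2196, 0.0029]
tcp_rot: [0.0, 0.109, 0.994, 0.0]
contact_force: [-0.9, -0.4, -0.3]
grip_width: 0.0099
finger_force: 0.0
```

>>> play_rows([
  [0,0,0,0,0,0],
  [0,0,0,0,0,0],
  [0,0,0,0,0,0],
  [0,0,0,0,0,0],
  [0,0,0,0,0,0],
])

```text
time: 39.15
ee_pos: [0.4944, -0.2195, 0.0029]
tcp_rot: [0.0, 0.109, 0.994, 0.001]
contact_force: [-1.1, 0.6, 5.4]
grip_width: 0.0086
finger_force: 30.0
```

>>> play_rows([
  [0,0,-0.2,0,0,0],
  [0,0,-0.5,0,0,0],
  [0,0,-0.9,0,0,0],
])

```text
time: 39.4
ee_pos: [0.4921, -0.2186, 0.0914]
tcp_rot: [-0.003, 0.109, 0.994, 0.001]
contact_force: [1.2, 0.4, 0.4]
grip_width: 0.0084
finger_force: 30.0
```

>>> play_rows([
  [0,0.2,-0.3,0,0,0],
  [0,0.4,-0.6,0,0,0],
  [0,0.6,-0.9,0,0,0],
])

```text
time: 39.65
ee_pos: [0.5068, -0.1606, 0.1838]
tcp_rot: [-0.001, 0.11, 0.994, 0.001]
contact_force: [0.9, 0.6, 0.1]
grip_width: 0.0084
finger_force: 30.0
```

>>> play_rows([
  [0,0.2,-0.3,0,0,0.035],
  [0,0.4,-0.6,0,0,0.07],
  [0,0.6,-0.9,0,0,0.11],
  [0,0.6,-0.9,0,0,0.14],
  [0,0.6,-0.9,0,0,0.18],
])

```text
time: 40.07
ee_pos: [0.5216, -0.101, 0.2741]
tcp_rot: [0.001, 0.382, 0.924, 0.001]
contact_force: [-0.6, 0.0, -1.1]
grip_width: 0.0084
finger_force: 30.0
```

>>> play_rows([
  [0,0,0,0,0,0.035],
  [0,0,0,0,0,0.07],
  [0,0,0,0,0,0.11],
  [0,0,0,0,0,0.14],
  [0,0,0,0,0,0.18],
])

```text
time: 40.48
ee_pos: [0.52, -0.1024, 0.2723]
tcp_rot: [-0.001, 0.626, 0.78, 0.0]
contact_force: [-0.5, -0.9, 0.4]
grip_width: 0.0085
finger_force: 30.0
```

>>> play_rows([
  [0,0,0,0,0,0.035],
  [0,0,0,0,0,0.07],
  [0,0,0,0,0,0.07],
  [0,0,0,0,0,0.07],
])

```text
time: 40.82
ee_pos: [0.52, -0.1026, 0.2722]
tcp_rot: [-0.001, 0.705, 0.709, -0.0]
contact_force: [-0.5, -1.1, -1.4]
grip_width: 0.0083
finger_force: 30.0
```

```bash
python3 - <<'E'
from h import *
s,R=st(); to(s['ee_pos'],R,(.63,.15,.30))
E
```

```text
t 40.82 p [ 0.52   -0.1026  0.2722] F [-0.5 -1.1 -1.4] w 0.0083 f 30.0 q [-0.55  0.62  1.16  1.78 -0.62  1.16  0.81]
x [-0.006  1.     0.001] y [ 1.     0.006 -0.002] z [-0.002  0.001 -1.   ]
tool units [ 2.52   1.114 -0.278]
```

>>> play_rows([
  [0.28,0.12,-0.03,0,0,0],
  [0.56,0.25,-0.06,0,0,0],
  [0.84,0.37,-0.1,0,0,0],
])

```text
time: 41.07
ee_pos: [0.5573, -0.0177, 0.2828]
tcp_rot: [-0.001, 0.706, 0.709, 0.001]
contact_force: [0.4, 1.0, 0.4]
grip_width: 0.0083
finger_force: 30.0
```

>>> play_rows([
  [0.28,0.12,-0.03,0,0,0],
  [0.56,0.25,-0.06,0,0,0],
  [0.84,0.37,-0.1,0,0,0],
])

```text
time: 41.32
ee_pos: [0.5941, 0.0672, 0.2927]
tcp_rot: [-0.001, 0.705, 0.709, 0.0]
contact_force: [0.5, 0.0, 0.8]
grip_width: 0.0084
finger_force: 30.0
```

>>> play_rows([
  [0.28,0.12,-0.03,0,0,0],
  [0.56,0.25,-0.06,0,0,0],
  [0.84,0.37,-0.1,0,0,0],
  [0.84,0.37,-0.1,0,0,0],
])

```text
time: 41.65
ee_pos: [0.6324, 0.1574, 0.3019]
tcp_rot: [-0.001, 0.701, 0.713, 0.002]
contact_force: [-0.4, 0.9, -1.4]
grip_width: 0.0084
finger_force: 30.0
```

>>> play_rows([
  [0,0,0,0,-0.03,0],
  [0,0,0,0,-0.06,0],
  [0,0,0,0,-0.09,0],
  [0,0,0,0,-0.1,0],
])

```text
time: 41.98
ee_pos: [0.6307, 0.1539, 0.301]
tcp_rot: [0.111, 0.694, 0.703, -0.111]
contact_force: [-1.0, 1.5, -1.3]
grip_width: 0.0087
finger_force: 30.0
```

```bash
python3 - <<'E'
from h import *
s,R=st()
E
```

```text
t 41.98 p [0.6307 0.1539 0.301 ] F [-1.   1.5 -1.3] w 0.0087 f 30.0 q [-0.97  0.91  1.24  1.32 -0.53  1.42  0.17]
x [-0.012  0.951 -0.31 ] y [ 1.     0.012 -0.003] z [ 0.001 -0.31  -0.951]
```

>>> play_rows([
  [0,0,0,0,-0.03,0],
  [0,0,0,0,-0.06,0],
  [0,0,0,0,-0.09,0],
  [0,0,0,0,-0.1,0],
  [0,0,0,0,-0.1,0],
])

```text
time: 42.4
ee_pos: [0.6303, 0.1516, 0.3003]
tcp_rot: [0.217, 0.67, 0.676, -0.219]
contact_force: [-0.5, -0.0, -0.2]
grip_width: 0.0086
finger_force: 30.0
```

```bash
python3 - <<'E'
from h import *
s,R=st()
E
```

```text
t 42.4 p [0.6303 0.1516 0.3003] F [-0.5 -0.  -0.2] w 0.0086 f 30.0 q [-1.05  1.04  1.27  1.24 -0.34  1.46  0.03]
x [-0.009  0.81  -0.587] y [ 1.     0.007 -0.005] z [ 0.    -0.587 -0.81 ]
```

>>> play_rows([
  [0,0,0,0,-0.03,0],
  [0,0,0,0,-0.06,0],
  [0,0,0,0,-0.09,0],
  [0,0,0,0,-0.1,0],
  [0,0,0,0,-0.1,0],
])

```text
time: 42.82
ee_pos: [0.6303, 0.1497, 0.3009]
tcp_rot: [0.32, 0.629, 0.632, -0.321]
contact_force: [-0.5, 0.2, -0.4]
grip_width: 0.0084
finger_force: 30.0
```

```bash
python3 - <<'E'
from h import *
s,R=st()
E
```

```text
t 42.82 p [0.6303 0.1497 0.3009] F [-0.5  0.2 -0.4] w 0.0084 f 30.0 q [-1.09  1.19  1.28  1.16 -0.16  1.52 -0.08]
x [-0.005  0.589 -0.808] y [ 1.     0.003 -0.004] z [ 0.    -0.808 -0.589]
```

>>> play_rows([
  [0,0,0,0,-0.03,0],
  [0,0,0,0,-0.06,0],
  [0,0,0,0,-0.09,0],
  [0,0,0,0,-0.1,0],
  [0,0,0,0,-0.1,0],
])

```text
time: 43.23
ee_pos: [0.6304, 0.1487, 0.3015]
tcp_rot: [0.414, 0.571, 0.573, -0.416]
contact_force: [-0.6, 0.5, -0.8]
grip_width: 0.0086
finger_force: 30.0
```

```bash
python3 - <<'E'
from h import *
s,R=st(); to(s['ee_pos'],R,(.626,.108,.24)); sc=cam('scene'); t=cam('top')
o=np.hstack([sc['frame'][60:340,200:480],cv2.resize(t['frame'][90:230,140:280],(280,280),interpolation=cv2.INTER_CUBIC)]);cv2.imwrite('pics/v1.png',cv2.resize(o,(800,400)))
E
```

```text
t 43.23 p [0.6304 0.1487 0.3015] F [-0.6  0.5 -0.8] w 0.0086 f 30.0 q [-1.12  1.35  1.29  1.1   0.    1.59 -0.16]
x [-0.003  0.311 -0.95 ] y [ 1.     0.001 -0.003] z [ 0.    -0.95  -0.311]
tool units [ 0.458 -0.042  0.578]
```

View pics/v1.png

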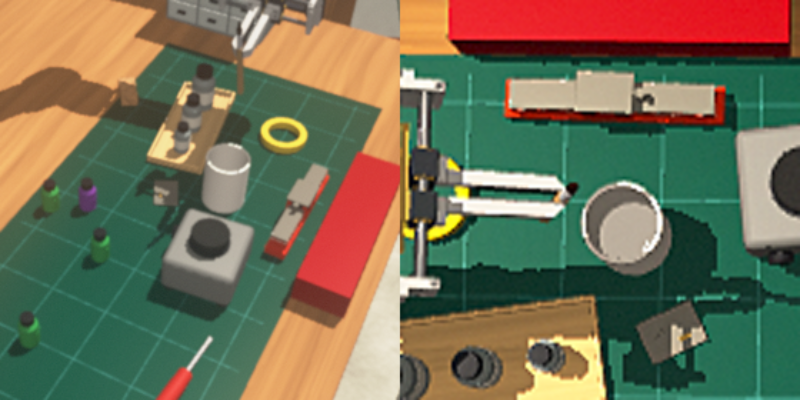

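>>> play_rows([
  [0.15,-0.01,0.2,0,0,0],
  [0.3,-0.03,0.4,0,0,0],
  [0.46,-0.04,0.58,0,0,0],
  [0.46,-0.04,0.58,0,0,0],
  [0.46,-0.04,0.58,0,0,0],
])

```text
time: 43.75
ee_pos: [0.6265, 0.1076, 0.243]
tcp_rot: [0.415, 0.573, 0.572, -0.415]
contact_force: [0.5, 1.3, 0.2]
grip_width: 0.0086
finger_force: 30.0
```

```bash
python3 - <<'E'
from h import *
s,R=st(); to(s['ee_pos'],R,(.626,.108,.18)); to(s['ee_pos'],R,(.626,.108,.125)); p=np.array(s['ee_pos'])
sc=cam('scene'); t=cam('top'); 
for cc in (sc,t):
    for X in (p+.107*R[:,0], (.641,.127,.1)): u=proj(cc,X); cv2.drawMarker(cc['frame'],(int(u[0]),int(u[1])),(255,0,255),0,5)
a=sc['frame'];u=proj(sc,(.641,.127,.15));x,y=int(u[0]),int(u[1])
o=np.hstack([cv2.resize(a[y-50:y+50,x-50:x+50],(400,400),interpolation=cv2.INTER_CUBIC),cv2.resize(t['frame'][120:220,170:270],(400,400),interpolation=cv2.INTER_CUBIC)]);cv2.imwrite('pics/v2.png',o)
E
```

```text
t 43.75 p [0.6265 0.1076 0.243 ] F [0.5 1.3 0.2] w 0.0086 f 30.0 q [-1.12  1.4   1.26  1.23 -0.03  1.45 -0.2 ]
x [ 0.001  0.311 -0.95 ] y [ 1.    -0.     0.001] z [ 0.    -0.95  -0.311]
tool units [ 0.6   -0.006  0.192]
tool units [ 1.123 -0.006  0.363]
```

View pics/v2.png

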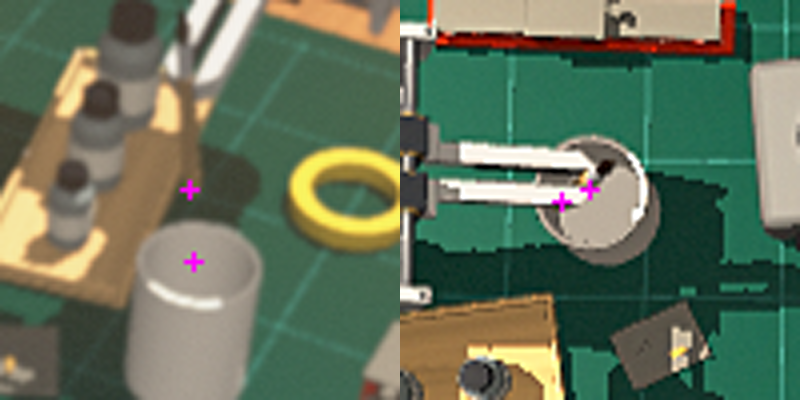

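The brush is held handle-down over the pot. The handle end at (190,185) is above the opening (195,262), so I lower it in.

>>> play_rows([
  [0.2,0,0.06,0,0,0],
  [0.4,0,0.13,0,0,0],
  [0.6,0,0.19,0,0,0],
  [0.6,0,0.19,0,0,0],
])

```text
time: 44.18
ee_pos: [0.6252, 0.1097, 0.1714]
tcp_rot: [0.413, 0.57, 0.575, -0.417]
contact_force: [-0.5, 0.4, -0.7]
grip_width: 0.0085
finger_force: 30.0
```

>>> play_rows([
  [0.13,0,0.04,0,0,0],
  [0.26,0,0.09,0,0,0],
  [0.38,0,0.12,0,0,0],
  [0.48,0,0.16,0,0,0],
  [0.48,0,0.16,0,0,0],
])

```text
time: 44.6
ee_pos: [0.6258, 0.1087, 0.1243]
tcp_rot: [0.415, 0.571, 0.574, -0.416]
contact_force: [-0.8, -0.2, -0.8]
grip_width: 0.0087
finger_force: 30.0
```

```bash
python3 - <<'E'
from h import *
s,R=st()
E
```

```text
t 44.6 p [0.6258 0.1087 0.1243] F [-0.8 -0.2 -0.8] w 0.0087 f 30.0 q [-1.11  1.54  1.2   1.21 -0.11  1.4  -0.3 ]
x [-0.004  0.31  -0.951] y [ 1.     0.002 -0.004] z [ 0.001 -0.951 -0.31 ]
```

>>> play_rows([
  [0,0,0,0,0,0],
  [0,0,0,0,0,0],
  [0,0,0,0,0,0],
  [0,0,0,0,0,0],
  [0,0,0,0,0,0],
], claw=-0.36)

```text
time: 45.02
ee_pos: [0.6268, 0.1091, 0.1283]
tcp_rot: [0.416, 0.572, 0.573, -0.414]
contact_force: [-0.5, 0.2, -0.4]
grip_width: 0.0301
finger_force: 0.0
```

>>> play_rows([
  [0,0,0,0,0,0],
  [0,0,-0.2,0,0,0],
  [0,0,-0.5,0,0,0],
  [0,0,-0.9,0,0,0],
  [0,0,-0.9,0,0,0],
])

```text
time: 45.43
ee_pos: [0.6289, 0.2027, 0.1575]
tcp_rot: [0.418, 0.569, 0.577, -0.41]
contact_force: [-0.8, 1.1, 1.3]
grip_width: 0.03
finger_force: 0.0
```

>>> play_rows([
  [-0.3,0,0,0,0,0],
  [-0.6,0,0,0,0,0],
  [-1,0,0,0,0,0],
  [-1,0,0,0,0,0],
])

```text
time: 45.77
ee_pos: [0.6275, 0.1607, 0.2603]
tcp_rot: [0.418, 0.574, 0.57, -0.413]
contact_force: [1.0, -0.3, 2.1]
grip_width: 0.0303
finger_force: 0.0
```

```bash
python3 - <<'E'
from h import *
s,R=st(); sc=cam('scene'); t=cam('top'); 
a=sc['frame'];u=proj(sc,(.641,.127,.12));x,y=int(u[0]),int(u[1])
o=np.hstack([cv2.resize(a[y-60:y+60,x-60:x+60],(400,400),interpolation=cv2.INTER_CUBIC),cv2.resize(t['frame'][120:220,170:270],(400,400),interpolation=cv2.INTER_CUBIC)]);cv2.imwrite('pics/v3.png',o)
# brush B now from top
h=cv2.cvtColor(t['frame'],cv2.COLOR_BGR2HSV); m=cv2.inRange(h,(12,50,90),(32,200,255))
for q in cv2.findContours(m[190:290,310:450],0,2)[0]:
    r=cv2.minAreaRect(q)
    if min(r[1])>2 and max(r[1])/min(r[1])>5 and cv2.contourArea(q)>40:
        p=cv2.boxPoints(r)+[310,190]; e=sorted([(np.hypot(*(p[i]-p[i-1])),tuple((p[i]+p[i-1])/2)) for i in range(4)])[:2]
        print([ray(t,*x[1],.0065).round(4)[:2].tolist() for x in e], np.round(r[1],1))
E
```

```text
t 45.77 p [0.6275 0.1607 0.2603] F [ 1.  -0.3  2.1] w 0.0303 f 0.0 q [-1.12  1.39  1.25  1.09 -0.01  1.59 -0.22]
x [ 0.009  0.308 -0.951] y [ 1.   -0.    0.01] z [ 0.003 -0.951 -0.308]
[[0.4182, -0.3625], [0.3595, -0.2582]] [ 3.8 41.7]
```

View pics/v3.png

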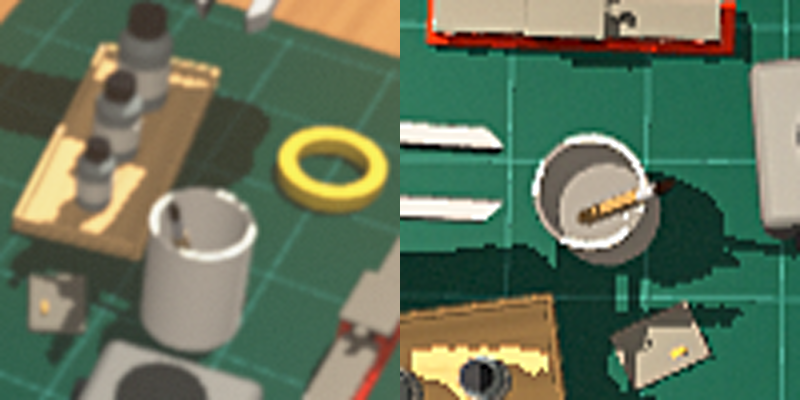

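A is in the pot, bristles up, leaning on the rim (handle foot 585,215; tip 660,188). B's position measures the same from the top camera. I return the tool to vertical and travel to B.

>>> play_rows([
  [0,0,0,0,0.04,0],
  [0,0,0,0,0.08,0],
  [0,0,0,0,0.12,0],
  [0,0,0,0,0.16,0],
  [0,0,0,0,0.2,0],
], claw=-0.15)

```text
time: 46.28
ee_pos: [0.6267, 0.1656, 0.2497]
tcp_rot: [0.218, 0.671, 0.675, -0.217]
contact_force: [-0.2, -0.1, 0.7]
grip_width: 0.0403
finger_force: 0.0
```

>>> play_rows([
  [0,0,0,0,0.04,0],
  [0,0,0,0,0.08,0],
  [0,0,0,0,0.12,0],
  [0,0,0,0,0.16,0],
  [0,0,0,0,0.2,0],
])

```text
time: 46.7
ee_pos: [0.6268, 0.1648, 0.2511]
tcp_rot: [0.0, 0.706, 0.709, 0.001]
contact_force: [1.2, 0.1, -0.1]
grip_width: 0.04
finger_force: 0.0
```

>>> play_rows([
  [0,0,0,0,0,0],
  [-0.3,-0.12,0,0,0,0],
  [-0.6,-0.24,0,0,0,0],
  [-0.85,-0.36,0,0,0,0],
])

```text
time: 47.03
ee_pos: [0.5898, 0.0769, 0.2501]
tcp_rot: [0.002, 0.706, 0.708, -0.003]
contact_force: [-0.1, -0.6, 0.1]
grip_width: 0.0402
finger_force: 0.0
```

```bash
python3 - <<'E'
from h import *
s,R=st(); to(s['ee_pos'],R,(.412,-.351,.26))
E
```

```text
t 47.03 p [0.5898 0.0769 0.2501] F [-0.1 -0.6  0.1] w 0.0402 f 0.0 q [-0.71  0.66  0.92  1.63 -0.56  1.14  0.35]
x [-0.003  1.    -0.007] y [ 1.     0.003 -0.002] z [-0.002 -0.007 -1.   ]
tool units [-4.275 -1.789 -0.064]
```

>>> play_rows([
  [-0.28,-0.12,0,0,0,0],
  [-0.57,-0.24,0,0,0,0],
  [-0.86,-0.36,0,0,0,0],
])

```text
time: 47.28
ee_pos: [0.5541, -0.008, 0.2506]
tcp_rot: [0.001, 0.706, 0.709, -0.003]
contact_force: [-0.6, -0.2, -0.4]
grip_width: 0.0398
finger_force: 0.0
```

>>> play_rows([
  [-0.28,-0.12,0,0,0,0],
  [-0.57,-0.24,0,0,0,0],
  [-0.86,-0.36,0,0,0,0],
])

```text
time: 47.53
ee_pos: [0.5184, -0.0942, 0.2512]
tcp_rot: [0.001, 0.706, 0.708, -0.003]
contact_force: [0.2, -0.3, 0.3]
grip_width: 0.04
finger_force: 0.0
```

>>> play_rows([
  [-0.28,-0.12,0,0,0,0],
  [-0.57,-0.24,0,0,0,0],
  [-0.86,-0.36,0,0,0,0],
])

```text
time: 47.78
ee_pos: [0.4828, -0.1804, 0.2517]
tcp_rot: [0.001, 0.706, 0.708, -0.003]
contact_force: [0.8, 0.4, -0.8]
grip_width: 0.0399
finger_force: 0.0
```

>>> play_rows([
  [-0.28,-0.12,0,0,0,0],
  [-0.57,-0.24,0,0,0,0],
  [-0.86,-0.36,0,0,0,0],
])

```text
time: 48.03
ee_pos: [0.4472, -0.2665, 0.2522]
tcp_rot: [0.001, 0.706, 0.708, -0.003]
contact_force: [0.1, -0.1, -0.4]
grip_width: 0.04
finger_force: 0.0
```

>>> play_rows([
  [-0.28,-0.12,0,0,0,0],
  [-0.57,-0.24,0,0,0,0],
  [-0.85,-0.35,0,0,0,0],
  [-0.85,-0.35,0,0,0,0],
])

```text
time: 48.37
ee_pos: [0.4093, -0.357, 0.2536]
tcp_rot: [0.003, 0.709, 0.705, -0.005]
contact_force: [0.5, -0.7, -0.0]
grip_width: 0.0399
finger_force: 0.0
```

>>> play_rows([
  [0,0,0,0,0,-0.04],
  [0,0,0,0,0,-0.08],
  [0,0,0,0,0,-0.12],
  [0,0,0,0,0,-0.163],
  [0,0,0,0,0,-0.163],
])

```text
time: 48.78
ee_pos: [0.4133, -0.3502, 0.2528]
tcp_rot: [0.0, 0.502, 0.865, -0.002]
contact_force: [0.2, -0.0, -0.0]
grip_width: 0.0399
finger_force: 0.0
```

>>> play_rows([
  [0,0,0.3,0,0,0],
  [0,0,0.6,0,0,0],
  [0,0,0.9,0,0,0],
  [0,0,0.9,0,0,0],
])

```text
time: 49.12
ee_pos: [0.4107, -0.3479, 0.1584]
tcp_rot: [-0.004, 0.505, 0.863, -0.002]
contact_force: [-1.0, 0.9, -0.7]
grip_width: 0.0398
finger_force: 0.0
```

>>> play_rows([
  [0,0,0.3,0,0,0],
  [0,0,0.6,0,0,0],
  [0,0,0.9,0,0,0],
  [0,0,0.9,0,0,0],
  [0,0,0.9,0,0,0],
])

```text
time: 49.53
ee_pos: [0.4126, -0.3518, 0.0736]
tcp_rot: [0.0, 0.504, 0.863, -0.002]
contact_force: [-0.6, 0.2, 0.6]
grip_width: 0.0399
finger_force: 0.0
```

```bash
cat > bm.py <<'E'
from h import *
s,R=st(); c=cam('wrist'); 
h=cv2.cvtColor(c['frame'],cv2.COLOR_BGR2HSV); m=cv2.inRange(h,(12,40,60),(32,220,255))
for q in cv2.findContours(m[:290],0,2)[0]:
    r=cv2.minAreaRect(q)
    if min(r[1])>2 and max(r[1])/min(r[1])>4 and cv2.contourArea(q)>150:
        p=cv2.boxPoints(r); e=sorted([(np.hypot(*(p[i]-p[i-1])),tuple((p[i]+p[i-1])/2)) for i in range(4)])[:2]
        w=[ray(c,*x[1],.009) for x in e]; w.sort(key=lambda a:-a[1]); b=(w[1]-w[0]); L=np.linalg.norm(b); b/=L; g=w[0]+.107*b
        print([np.round(x[1],1).tolist() for x in e],np.round(w,4)[:,:2].tolist(),'L',L.round(4),'ang h',np.degrees(np.arctan2(-b[1],-b[0])).round(1),'xtool',np.degrees(np.arctan2(R[1,0],R[0,0])).round(1),g.round(4)); to(s['ee_pos'],R,(g[0],g[1],.003))
E
python3 bm.py
```

```text
t 49.53 p [ 0.4126 -0.3518  0.0736] F [-0.6  0.2  0.6] w 0.0399 f 0.0 q [ 0.31  0.73  0.53  1.95 -0.61  0.63  1.75]
x [-0.491  0.871 -0.003] y [ 0.871  0.491 -0.004] z [-0.002 -0.004 -1.   ]
[[282.0, 75.0], [282.0, 236.0]] [[0.3603, -0.2586], [0.4187, -0.3621]] L 0.1189 ang h 119.4 xtool 119.4 [ 0.4129 -0.3518  0.009 ]
tool units [0.001 0.005 0.706]
```

>>> play_rows([
  [0,0,0.3,0,0,0],
  [0,0,0.55,0,0,0],
  [0,0,0.65,0,0,0],
  [0,0,0.7,0,0,0],
  [0,0,0.7,0,0,0],
])

```text
time: 50.0
ee_pos: [0.4132, -0.353, 0.0042]
tcp_rot: [0.002, 0.504, 0.864, -0.003]
contact_force: [-0.4, 1.0, 0.3]
grip_width: 0.0402
finger_force: 0.0
```

>>> play_rows([
  [0,0,0,0,0,0],
  [0,0,0,0,0,0],
  [0,0,0,0,0,0],
  [0,0,0,0,0,0],
  [0,0,0,0,0,0],
], claw=-1, force=30)

```text
time: 50.42
ee_pos: [0.4131, -0.3526, 0.0041]
tcp_rot: [0.002, 0.504, 0.864, -0.003]
contact_force: [0.2, -0.8, 0.3]
grip_width: 0.0103
finger_force: 0.0
```

>>> play_rows([
  [0,0,0,0,0,0],
  [0,0,0,0,0,0],
  [0,0,0,0,0,0],
  [0,0,0,0,0,0],
  [0,0,0,0,0,0],
])

```text
time: 50.83
ee_pos: [0.413, -0.3526, 0.0039]
tcp_rot: [0.001, 0.504, 0.864, -0.002]
contact_force: [0.3, 0.6, 4.7]
grip_width: 0.0082
finger_force: 30.0
```

>>> play_rows([
  [0,0,-0.2,0,0,0],
  [0,0,-0.5,0,0,0],
  [0,0,-0.9,0,0,0],
])

```text
time: 51.08
ee_pos: [0.4111, -0.3505, 0.0924]
tcp_rot: [-0.002, 0.504, 0.864, -0.002]
contact_force: [1.3, -0.4, 0.5]
grip_width: 0.0084
finger_force: 30.0
```

>>> play_rows([
  [0,0,-0.3,0,0,0],
  [0,0,-0.6,0,0,0],
  [0,0,-0.95,0,0,0],
])

```text
time: 51.33
ee_pos: [0.4121, -0.3507, 0.1892]
tcp_rot: [0.0, 0.504, 0.864, -0.002]
contact_force: [0.8, -0.4, -0.6]
grip_width: 0.0087
finger_force: 30.0
```

>>> play_rows([
  [0,0,-0.3,0,0,0],
  [0,0,-0.6,0,0,0],
  [0,0,-0.95,0,0,0],
  [0,0,-0.95,0,0,0],
])

```text
time: 51.67
ee_pos: [0.4147, -0.3539, 0.2893]
tcp_rot: [0.006, 0.504, 0.864, -0.003]
contact_force: [-0.0, -1.3, -0.5]
grip_width: 0.0084
finger_force: 30.0
```

>>> play_rows([
  [0,0,0,0,0,0.04],
  [0,0,0,0,0,0.08],
  [0,0,0,0,0,0.12],
  [0,0,0,0,0,0.163],
  [0,0,0,0,0,0.163],
])

```text
time: 52.08
ee_pos: [0.4127, -0.3506, 0.2827]
tcp_rot: [0.001, 0.707, 0.707, -0.002]
contact_force: [0.0, -0.2, -0.4]
grip_width: 0.0086
finger_force: 30.0
```

```bash
python3 - <<'E'
from h import *
s,R=st(); to(s['ee_pos'],R,(.65,.15,.30))
E
```

```text
t 52.08 p [ 0.4127 -0.3506  0.2827] F [ 0.  -0.2 -0.4] w 0.0086 f 30.0 q [ 0.07  0.52  0.91  1.73 -0.45  1.11  1.12]
x [ 0.001  1.    -0.005] y [ 1.    -0.001 -0.002] z [-0.002 -0.005 -1.   ]
tool units [ 5.007  2.368 -0.203]
```

>>> play_rows([
  [0.28,0.13,-0.01,0,0,0],
  [0.56,0.26,-0.02,0,0,0],
  [0.835,0.395,-0.03,0,0,0],
])

```text
time: 52.33
ee_pos: [0.4519, -0.2665, 0.2856]
tcp_rot: [0.001, 0.706, 0.709, -0.002]
contact_force: [0.9, -0.1, 0.0]
grip_width: 0.0083
finger_force: 30.0
```

>>> play_rows([
  [0.28,0.13,-0.01,0,0,0],
  [0.56,0.26,-0.02,0,0,0],
  [0.835,0.395,-0.03,0,0,0],
])

```text
time: 52.58
ee_pos: [0.4916, -0.1821, 0.2882]
tcp_rot: [0.001, 0.705, 0.709, -0.002]
contact_force: [0.6, -2.1, -0.3]
grip_width: 0.008
finger_force: 30.0
```

>>> play_rows([
  [0.28,0.13,-0.01,0,0,0],
  [0.56,0.26,-0.02,0,0,0],
  [0.835,0.395,-0.03,0,0,0],
])

```text
time: 52.83
ee_pos: [0.5309, -0.0984, 0.2907]
tcp_rot: [0.001, 0.705, 0.709, -0.002]
contact_force: [-0.3, -0.7, 0.5]
grip_width: 0.0087
finger_force: 30.0
```

>>> play_rows([
  [0.28,0.13,-0.01,0,0,0],
  [0.56,0.26,-0.02,0,0,0],
  [0.835,0.395,-0.03,0,0,0],
])

```text
time: 53.08
ee_pos: [0.5702, -0.0147, 0.2932]
tcp_rot: [0.001, 0.705, 0.709, -0.002]
contact_force: [0.0, -0.4, -0.9]
grip_width: 0.0085
finger_force: 30.0
```

>>> play_rows([
  [0.28,0.13,-0.01,0,0,0],
  [0.56,0.26,-0.02,0,0,0],
  [0.835,0.395,-0.03,0,0,0],
])

```text
time: 53.33
ee_pos: [0.6095, 0.0689, 0.2956]
tcp_rot: [0.001, 0.705, 0.709, -0.002]
contact_force: [-0.0, -0.8, 0.6]
grip_width: 0.0086
finger_force: 30.0
```

>>> play_rows([
  [0.28,0.13,-0.01,0,0,0],
  [0.56,0.26,-0.02,0,0,0],
  [0.835,0.395,-0.03,0,0,0],
  [0.835,0.395,-0.03,0,0,0],
])

```text
time: 53.67
ee_pos: [0.65, 0.159, 0.2965]
tcp_rot: [0.0, 0.702, 0.713, -0.001]
contact_force: [-1.0, 1.4, -0.8]
grip_width: 0.0085
finger_force: 30.0
```

>>> play_rows([
  [0,0,0,0,-0.03,0],
  [0,0,0,0,-0.06,0],
  [0,0,0,0,-0.1,0],
  [0,0,0,0,-0.13,0],
])

```text
time: 54.0
ee_pos: [0.6489, 0.1521, 0.2985]
tcp_rot: [0.147, 0.689, 0.694, -0.146]
contact_force: [0.7, 1.1, -1.7]
grip_width: 0.0085
finger_force: 30.0
```

>>> play_rows([
  [0,0,0,0,-0.03,0],
  [0,0,0,0,-0.06,0],
  [0,0,0,0,-0.1,0],
  [0,0,0,0,-0.13,0],
])

```text
time: 54.33
ee_pos: [0.6488, 0.1526, 0.2975]
tcp_rot: [0.284, 0.645, 0.651, -0.284]
contact_force: [1.0, 0.5, -0.3]
grip_width: 0.0082
finger_force: 30.0
```

>>> play_rows([
  [0,0,0,0,-0.03,0],
  [0,0,0,0,-0.06,0],
  [0,0,0,0,-0.1,0],
  [0,0,0,0,-0.14,0],
  [0,0,0,0,-0.14,0],
])

```text
time: 54.75
ee_pos: [0.6477, 0.1535, 0.287]
tcp_rot: [0.416, 0.563, 0.575, -0.422]
contact_force: [-1.1, 0.2, -3.4]
grip_width: 0.0083
finger_force: 30.0
```

```bash
python3 - <<'E'
from h import *
s,R=st(); to(s['ee_pos'],R,(.655,.108,.243))
E
```

```text
t 54.75 p [0.6477 0.1535 0.287 ] F [-1.1  0.2 -3.4] w 0.0083 f 30.0 q [-1.08  1.36  1.22  1.03  0.05  1.62 -0.19]
x [-0.019  0.297 -0.955] y [ 1.     0.008 -0.017] z [ 0.003 -0.955 -0.297]
tool units [0.284 0.077 0.565]
```

>>> play_rows([
  [0.14,0.04,0.28,0,0,0],
  [0.28,0.08,0.56,0,0,0],
  [0.28,0.08,0.56,0,0,0],
  [0.28,0.08,0.56,0,0,0],
  [0.28,0.08,0.56,0,0,0],
])

```text
time: 55.17
ee_pos: [0.6571, 0.1058, 0.2565]
tcp_rot: [0.417, 0.571, 0.572, -0.416]
contact_force: [0.3, 0.1, -0.2]
grip_width: 0.0084
finger_force: 30.0
```

```bash
python3 - <<'E'
from h import *
s,R=st(); to(s['ee_pos'],R,(.655,.108,.18));to(s['ee_pos'],R,(.655,.108,.125)); print(np.array(s['ee_pos'])+.107*R[:,0])
E
```

```text
t 55.17 p [0.6571 0.1058 0.2565] F [ 0.3  0.1 -0.2] w 0.0084 f 30.0 q [-1.05  1.38  1.22  1.14  0.03  1.49 -0.22]
x [-0.     0.307 -0.952] y [1.    0.002 0.   ] z [ 0.002 -0.952 -0.307]
tool units [ 0.735 -0.021  0.214]
tool units [ 1.258 -0.021  0.382]
[0.65705686 0.13863604 0.15465622]
```

>>> play_rows([
  [0.25,-0.02,0.07,0,0,0],
  [0.5,-0.02,0.14,0,0,0],
  [0.74,-0.02,0.21,0,0,0],
  [0.74,-0.02,0.21,0,0,0],
])

```text
time: 55.5
ee_pos: [0.6539, 0.1101, 0.1733]
tcp_rot: [0.415, 0.569, 0.574, -0.417]
contact_force: [-0.7, -0.0, -0.9]
grip_width: 0.0081
finger_force: 30.0
```

>>> play_rows([
  [0.13,0,0.04,0,0,0],
  [0.26,0,0.08,0,0,0],
  [0.38,0,0.12,0,0,0],
  [0.5,0,0.16,0,0,0],
  [0.5,0,0.16,0,0,0],
])

```text
time: 55.92
ee_pos: [0.6538, 0.1083, 0.1222]
tcp_rot: [0.416, 0.57, 0.572, -0.418]
contact_force: [0.2, -0.1, -0.5]
grip_width: 0.0082
finger_force: 30.0
```

```bash
python3 - <<'E'
from h import *
s,R=st(); print(np.array(s['ee_pos'])+.107*R[:,0])
E
```

```text
t 55.92 p [0.6538 0.1083 0.1222] F [ 0.2 -0.1 -0.5] w 0.0082 f 30.0 q [-1.05  1.54  1.15  1.12 -0.05  1.44 -0.33]
x [-0.004  0.304 -0.953] y [ 1.     0.002 -0.004] z [ 0.001 -0.953 -0.304]
[0.6533343  0.14083565 0.02029902]
```

Inside, no contact. I release, retreat and take a last look.

>>> play_rows([
  [0,0,0,0,0,0],
  [0,0,0,0,0,0],
  [0,0,0,0,0,0],
  [0,0,0,0,0,0],
  [0,0,0,0,0,0],
], claw=-0.45)

```text
time: 56.33
ee_pos: [0.6548, 0.1085, 0.1263]
tcp_rot: [0.418, 0.57, 0.572, -0.416]
contact_force: [-0.9, -0.8, 0.4]
grip_width: 0.026
finger_force: 0.0
```

>>> play_rows([
  [0,0,0,0,0,0],
  [0,0,-0.2,0,0,0],
  [0,0,-0.5,0,0,0],
  [0,0,-0.9,0,0,0],
  [0,0,-0.9,0,0,0],
])

```text
time: 56.75
ee_pos: [0.6569, 0.2027, 0.1549]
tcp_rot: [0.42, 0.568, 0.576, -0.411]
contact_force: [-0.7, 0.6, 0.4]
grip_width: 0.0258
finger_force: 0.0
```

>>> play_rows([
  [-0.3,0,0,0,0,0],
  [-0.6,0,-0.2,0,0,0],
  [-1,0,-0.4,0,0,0],
  [-1,0,-0.4,0,0,0],
])

```text
time: 57.08
ee_pos: [0.6562, 0.203, 0.2698]
tcp_rot: [0.421, 0.571, 0.57, -0.413]
contact_force: [0.3, 0.7, 0.6]
grip_width: 0.0261
finger_force: 0.0
```

>>> play_rows([
  [0,0,0,0,0,0],
  [0,0,0,0,0,0],
  [0,0,0,0,0,0],
  [0,0,0,0,0,0],
  [0,0,0,0,0,0],
])

```text
time: 57.5
ee_pos: [0.6541, 0.2016, 0.2589]
tcp_rot: [0.417, 0.57, 0.572, -0.418]
contact_force: [0.8, -0.7, 0.1]
grip_width: 0.0259
finger_force: 0.0
```

```bash
python3 - <<'E'
from h import *
s,R=st(); sc=cam('scene'); t=cam('top'); 
a=sc['frame'];u=proj(sc,(.61,.16,.1));x,y=int(u[0]),int(u[1])
o=np.hstack([cv2.resize(a[y-75:y+75,x-75:x+75],(400,400),interpolation=cv2.INTER_CUBIC),cv2.resize(t['frame'][120:220,170:270],(400,400),interpolation=cv2.INTER_CUBIC)])
o=np.vstack([o,np.zeros((200,800,3),np.uint8)]); o[400:,:350]=t['frame'][110:310,100:450]; o[400:,350:]=cv2.resize(a[100:340,0:450],(450,200)); cv2.imwrite('pics/v4.png',o)
E
```

```text
t 57.5 p [0.6541 0.2016 0.2589] F [ 0.8 -0.7  0.1] w 0.0259 f 0.0 q [-1.05  1.41  1.2   0.87  0.02  1.75 -0.24]
x [-0.003  0.303 -0.953] y [ 1.     0.002 -0.002] z [ 0.001 -0.953 -0.303]
```

View pics/v4.png

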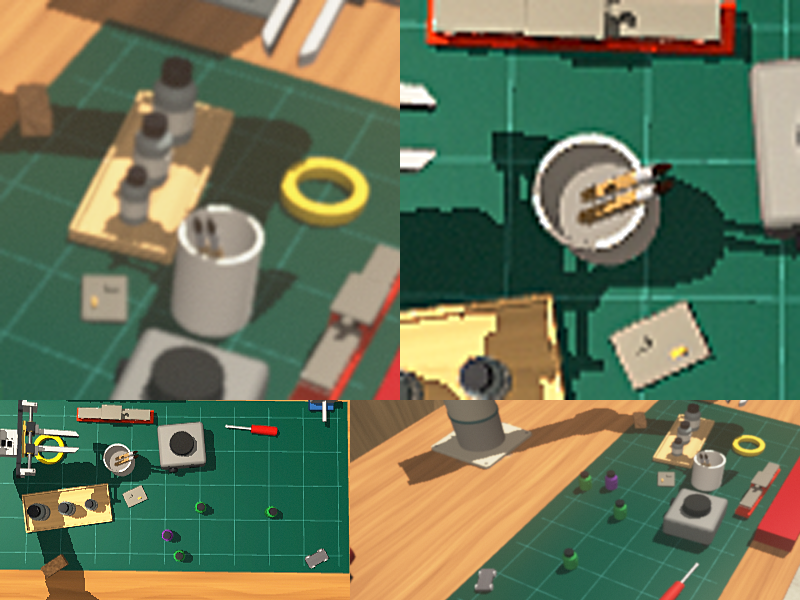

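Both brushes stand in the upright pot, bristles up (tips 665,170 and 668,185). All three bottles stand in the tray, the other things are undisturbed, and the gripper is clear. I hand in.

```bash
python3 -c "
from station import ctrl
print(ctrl.hand_in())"
```

```text
the job is handed in; nothing more can be done
None
```

Job handed in: the large, medium and small bottles were pressed in that order, each held at the stop for about two seconds, and now stand in the tray; both brushes stand bristles up in the upright pot, and I saw nothing else disturbed (the hand-in gave no verdict).

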